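# Weigh a filler tin on the hanging spring scale

## Task

Weigh the tin of filler in the carrier: stand the tin on the floor of the carrier while that is on the bench and let go of the tin, then hang the carrier by its cross rod on the scale's hook and ease it down slowly, without any drop or jolt, until the pointer has settled and the carrier hangs free, no longer swinging, with the tin upright in it. Leave the other things on the bench alone.

Things in the scene. Friction and masses are not known exactly. Their poses are not given: they have to be found in the camera images.
- tin_center (a point): Centre (half-way up) of the tin of filler: a plain round steel tin with a pale paper band and a press lid, 57 mm diameter, 85 mm tall with its lid, standing on the bench; this point is 41.5 mm above its underside, z up along its axis. 0.11 to 0.23 kg.
- carrier: Carrier: aluminium tray 190 mm long (x) by 120 mm wide (y), walls 35 mm high, 4 mm thick, with a rigid bail of steel strap (20 mm wide, 4 mm thick) over its middle in the plane x = 0. The straps rise at y = +-60 mm to 80 mm up, lean inwards, then run upright at y = +-28 mm from 115 to 166 mm up, joined by a rod. 0.45 kg within 10 %. Origin: centre of its underside. Same turned half round.
- carrier_rod (a point): Middle of the carrier's steel cross rod (10 mm diameter, along the carrier's y), the part that goes in the hook: over the tray's centre, 158 mm above its underside; 52 mm of it is free between the straps. Axes as the carrier.
- carrier_grip (a point): Point midway between the two upright straps of the bail, 20 mm below the rod and 138 mm above the carrier's underside: squeeze the straps' outsides here along the carrier's y (60 mm wide) to carry it; over the empty carrier's centre of mass. Axes as the carrier.
- carrier_floor (a point): Centre of the carrier's inner floor (4 mm above its underside). There is room for the tin on either side of the bail, centred about 58 mm along +x or -x from here. Axes as the carrier.
- hook_seat (a point): Where the rod's middle rests in the scale's hook, within 5 mm; 260 mm above the bench unloaded, sinking with the hook. Hook: 8 mm steel bar bent in this point's x-z plane; shank comes down at x = 0 to 37 mm above here, bulges to x = +14 mm, then up to a free tip at x = -24 mm, its top 20 mm above here. The mouth opens to -x, roughly to the robot: bring the rod in over the tip from -x, then down.
- scale: Fixed stand of the hanging scale; origin on the bench straight below the hook, axes as hook_seat. Housing with dial 36 x 70 mm (x, y) from 405 to 555 mm up, right above the hook, so a tool at the hook has to lean back to -x. 30 mm square post 190 mm to +y, on a foot 200 x 130 x 12 mm.
- hook (a joint): How far the sprung hook and its pointer have sunk, m: 0 unloaded, up to 0.060, about 0.0045 per newton; 0.021 to 0.032 with carrier and tin. Lightly damped: it bounces if the load is dropped. The carrier can swing on the hook for 2 to 5 s after it is let go, and ends up to 10 degrees low at the tin's end.
- tape: Tape measure, bystander: red rounded case 75 x 45 x 65 mm, origin at its underside.
- spray_can: Tall brass-coloured paint bottle, bystander: 66 mm diameter, 190 mm tall, origin at its underside.
- disc: Black record disc lying flat, bystander: 175 mm diameter, 5 mm thick, origin at its underside.

How it is judged:
By the outcome, as a careful person would: the job done as asked, in the order asked, and still so for the second after the job is handed in, with the robot touching nothing.
It also fails if it takes over 70 s, if anything falls off the work surface, if the arm or the gripper's body presses on something with over 40 N, if the wrist force passes 120 N, or if a joint passes its speed limit or range.

## Robot

A 6-joint arm with a two-finger parallel gripper is mounted at the origin on the work surface. World frame = base frame: x ahead of the robot, y to its left, z up, the work surface at z = 0. Lengths are in mm, angles in rad, forces in N, time in s.
With the tool pointing down it reaches from about 275 to 1000 mm from the base axis. Payload 8.4 kg.
Tool frame: the origin (TCP) lies between the finger pads; the fingertips stand r.nose_length ahead of it and the grasp point (between the pads) lies 8 mm behind it (r.nose_length is the distance from the TCP to the fingertips, in mm); y points along the fingers, x is the direction in which the jaws open and shut, and the axes are right-handed (so a half turn about y gives the same grasp; the last joint's range is limited). The gripper opens to 85 mm and grips with 20 to 120 N. Pads are 22 mm wide; open, the fingers measure 114 mm over their backs; the gripper's body (76 mm by 85 mm) begins 54 mm behind the grasp point. The pads swing forward as they close: fully open they stand 13 mm farther back than shut.
Start: joints at [1.348, 0.353, 1.633, -0, 1.155, -0.002], TCP at [136.88, 609.829, 209.481] pointing down, gripper open.
Joint ranges: [-2.63, 2.63], [-0.92, 2.1], [0.06, 2.66], [-1.3, 4.44], [0, 2.69], [-3.02, 3.02]. Speed limits (rad/s): [2.22, 2.22, 2.79, 3.14, 3.14, 3.14].

## Interface

Orientations are given as [roll, pitch, yaw] about the fixed x, y, z axes, in that order (R = Rz(yaw) Ry(pitch) Rx(roll)).
In Python, from rig import r, cams, order gives the robot as it stands. The module is installed in compiled form; this text tells all that it offers.
- The arm moves only by the shell command python3 -m crank 'ROWS' [FORCE]. ROWS is JSON, a list of rows, each a list of 7 numbers: the turn, a rotation vector about the tool's x, y, z in degrees, then the shift along the tool's x, y, z in cm, then the opening, from -1 (shut) to 1 (fully open). A call has exactly 10 rows; each row shifts and turns the pose as measured when the row begins, along the tool's axes as they then stand; what a row does not reach is not made up. A row lasts 1/12 s, in which the tool goes at most 41.7 mm and 7.16 degrees, less where a joint would pass 70% of its speed; a pose out of reach is approached as far as the arm can. A call with a gripper value outside its range is refused whole. The fingers move at their own pace and stop on an object; FORCE is the grip in N (left out, the last holds). Time passes only in rows, so rows that do not move let the fingers close, or fill a call up. It gives the time, the measured TCP pose, the force and the opening at its end, in the units of the state.
- r.sense(): the state, without advancing time (a new reading comes with each control period).
- cams.grab_frame(name): name is "side" or "top"; returns the picture (480x640x3 uint8, blue, green, red); there is no depth.
- cams.camera_info(name): a dict with "intrinsics" (3x3 intrinsics, pixels), "view" (4x4, takes a point from world to camera coordinates). Camera axes: x right, y up, looking along -z (the intrinsics and any distortion apply to the point x, -y, -z); pixel columns grow to the right and rows downward; lengths in mm; the calibration is good to about 2 mm. A picture is of the moment at which its call begins. camera_info takes no time and is no camera call.
- order.sign_off(): hands the job in, once; it reports no verdict.
The state is a dict: "clock": time; "qpos": joint angles; "qvel": joint speeds; "joint_efforts": joint torques, N m; "eef_pos": TCP position; "tcp_rot": TCP orientation; "contact_force": force on the tool from outside, world axes, zero at the start; "wrist_torque": the same for the moment, N m; "opening": opening from 0.0 (shut) to 1.0 (fully open).
Only numpy, scipy, OpenCV 4.12 (cv2) and the standard library are available. Lean on these libraries where they do the work, as an engineer would, in place of code of your own. Each camera call takes 0.05 s, during which the arm holds its last target.

## Working session

There is one attempt and no reset: what is moved stays moved. The work goes in short steps, Python scripts to look and compute and a shell command to move; the robot and the scene stay as the last step left them, time stands still between calls to the robot, and variables do not carry over. Pictures are saved under pics/ and viewed, and the job is handed in when it is done.

```bash
mkdir -p pics
python3 - <<'E'
from rig import r,cams,order
import cv2,json
print(r.sense(), r.nose_length)
for n in("side","top"):
    cv2.imwrite(f"pics/{n}0.png",cams.grab_frame(n))
    print(n,cams.camera_info(n))
E
```

```text
{'clock': 0.0, 'qpos': array([ 1.34761300e+00,  3.53685993e-01,  1.63415054e+00,  4.61507481e-06,
        1.15519798e+00, -2.39204888e-03]), 'qvel': array([-1.57442298e-03,  1.68965828e-04, -5.01277426e-06,  1.76639517e-04,
       -1.05003342e-03, -4.54757133e-04]), 'joint_efforts': array([-9.99730109e-04, -6.05253053e+01, -3.42064512e+01, -1.10163535e-04,
        9.21862229e-03, -1.92454615e-05]), 'eef_pos': array([136.75484994, 609.32298089, 208.73105326]), 'tcp_rot': array([-1.57078866e+00,  1.44184216e-03,  1.35000319e+00]), 'contact_force': array([-0.76274888,  0.05426268,  0.22525313]), 'wrist_torque': array([-0.02078809,  0.00829636, -0.04967583]), 'opening': 0.9992184460669483} 11.0
side {'intrinsics': array([[606.55650899,   0.        , 326.75594666],
       [  0.        , 606.55650899, 230.7122913 ],
       [  0.        ,   0.        ,   1.        ]]), 'view': array([[ 9.33365083e-01, -3.58459922e-01, -1.83331824e-02,
        -5.04016774e+02],
       [ 2.36334410e-01,  5.75324329e-01,  7.83037651e-01,
        -2.22609337e+02],
       [-2.70140090e-01, -7.35192764e-01,  6.21704054e-01,
        -1.38804758e+03],
       [ 0.00000000e+00,  0.00000000e+00,  0.00000000e+00,
         1.00000000e+00]])}
top {'intrinsics': array([[551.08019421,   0.        , 320.62569456],
       [  0.        , 551.08019421, 242.22178558],
       [  0.        ,   0.        ,   1.        ]]), 'view': array([[-3.57684313e-04, -9.99987898e-01,  4.90663618e-03,
        -1.34647519e+01],
       [ 9.93000828e-01,  2.24330843e-04,  1.18107177e-01,
        -5.21959924e+02],
       [-1.18106848e-01,  4.91453888e-03,  9.92988731e-01,
        -1.38560622e+03],
       [ 0.00000000e+00,  0.00000000e+00,  0.00000000e+00,
         1.00000000e+00]])}
```

View pics/side0.png

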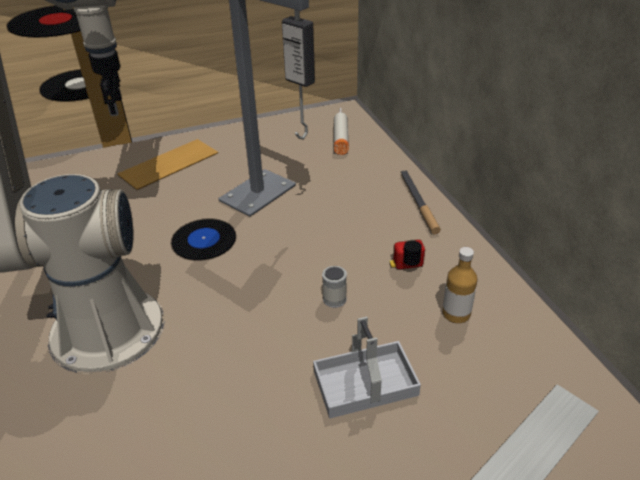

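View pics/top0.png

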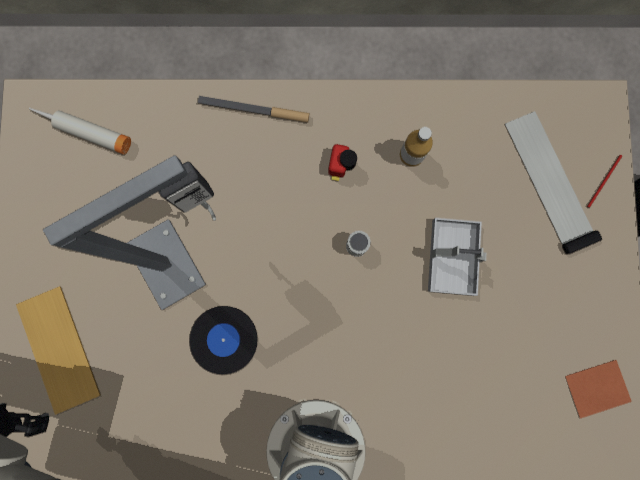

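Run:
```python
import cv2
s=cv2.imread("pics/side0.png");t=cv2.imread("pics/top0.png")
def c(im,x,y,w,h,k,n): cv2.imwrite(n,cv2.resize(im[y:y+h,x:x+w],None,fx=k,fy=k,interpolation=cv2.INTER_CUBIC))
c(s,300,255,130,165,5//1 if 0 else 3.6,"pics/s_car.png")
c(t,335,205,160,100,5,"pics/t_car.png")
c(s,230,0,120,150,4,"pics/s_hook.png")
c(t,120,150,120,100,6,"pics/t_hook.png")
```

```text
(no output)
```

View pics/s_car.png

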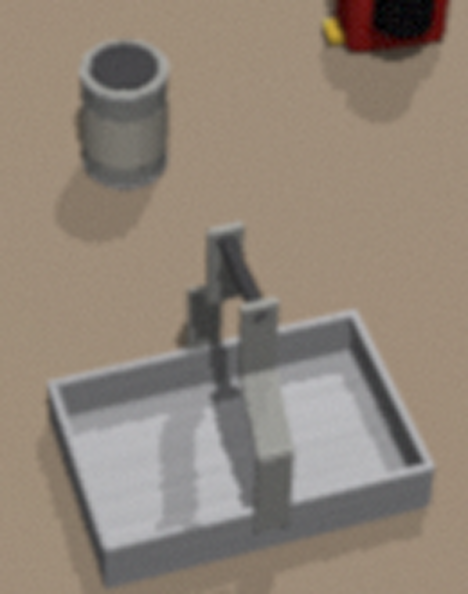

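View pics/t_car.png

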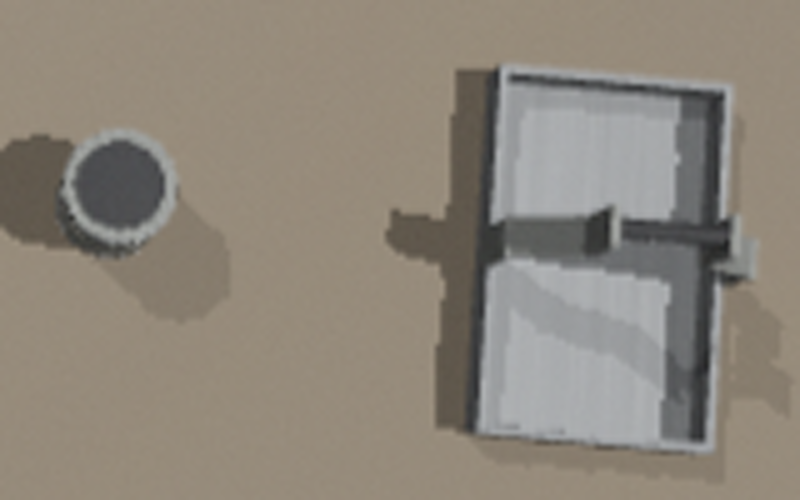

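View pics/s_hook.png

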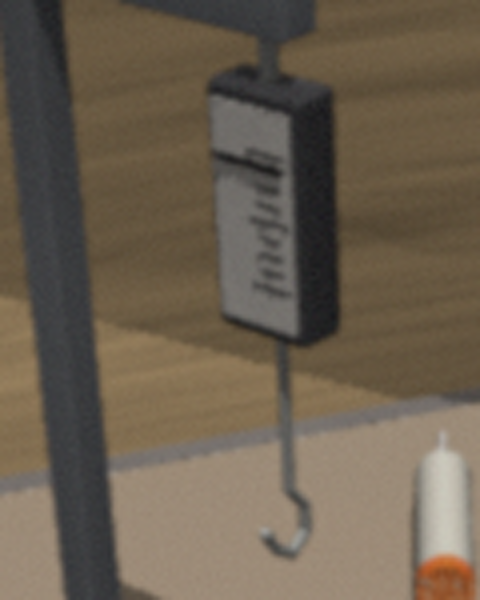

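View pics/t_hook.png

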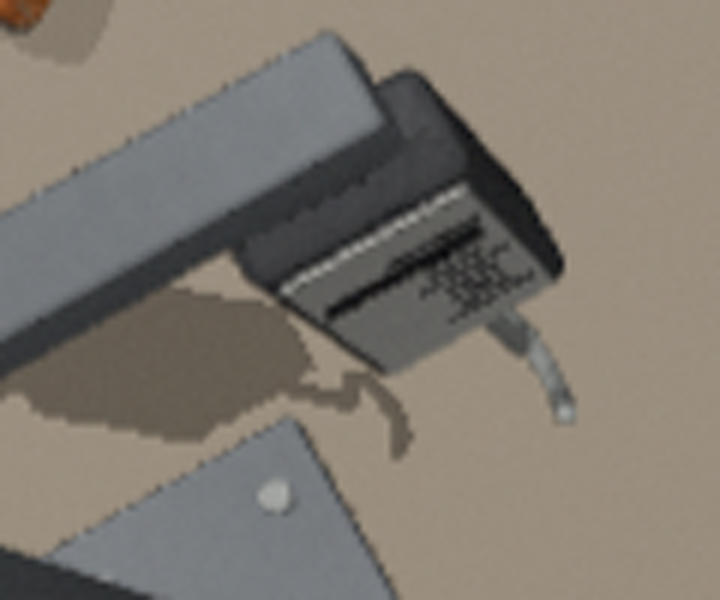

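```bash
cat > h.py <<'E'
import numpy as np
from rig import cams
from scipy.optimize import least_squares
CI={n:cams.camera_info(n) for n in("side","top")}
def proj(n,P):
    P=np.atleast_2d(P);V=np.array(CI[n]["view"]);K=np.array(CI[n]["intrinsics"])
    c=P@V[:3,:3].T+V[:3,3]; q=np.c_[c[:,0],-c[:,1],-c[:,2]]@K.T
    return q[:,:2]/q[:,2:]
def unc(p,x0,y0,k): return np.array([x0+(p[0]+.5)/k-.5,y0+(p[1]+.5)/k-.5])
def fit(obs,x0,yaw=True):
    # obs: (cam, local xyz, pixel)
    def tr(q,L):
        a=q[2] if yaw else 0;c,s=np.cos(a),np.sin(a)
        return np.array([q[0]+c*L[0]-s*L[1],q[1]+s*L[0]+c*L[1],L[2]])
    f=lambda q:np.concatenate([proj(n,tr(q,L))[0]-p for n,L,p in obs])
    s=least_squares(f,x0,loss="soft_l1")
    return s.x,f(s.x).reshape(-1,2).round(1)
E
cat > m.py <<'E'
from h import *
S=lambda x,y:unc((x,y),300,255,3.6); T=lambda x,y:unc((x,y),335,205,5)
x,e=fit([("side",(0,0,85),S(124,69)),("top",(0,0,85),T(121,184))],[500,0],False);print("tin",x,e.tolist())
a,b=95,60
x,e=fit([("side",(a,-b,35),S(433,468)),("side",(a,b,35),S(355,315)),("side",(-a,b,35),S(50,383)),("side",(-a,-b,35),S(107,550)),
("top",(a,b,35),T(501,66)),("top",(a,-b,35),T(733,86)),("top",(-a,-b,35),T(714,452)),("top",(-a,b,35),T(475,434)),
("top",(0,26,158),T(618,230)),("top",(0,-26,158),T(735,236)),("side",(0,28,166),S(225,230)),("side",(0,-28,166),S(259,303))],[500,-200,0]);print("car",x,e.tolist())
S=lambda x,y:unc((x,y),230,0,4); T=lambda x,y:unc((x,y),120,150,6)
x,e=fit([("side",(0,0,297),S(290,490)),("side",(-24,0,280),S(265,533)),("side",(0,0,256),S(287,553)),("side",(18,0,275),S(309,515)),
("top",(-24,0,280),T(566,408)),
("top",(-18,35,555),T(280,290)),("top",(-18,-35,555),T(467,183)),("top",(-18,35,405),T(385,374)),("top",(-18,-35,405),T(560,272)),
("side",(-18,35,555),S(210,92)),("side",(-18,-35,555),S(293,112)),("side",(-18,35,405),S(222,320)),("side",(-18,-35,405),S(300,340))],[600,200,-.5]);print("scale",x,np.degrees(x[2]),e.tolist())
E
python3 m.py
```

```text
tin [ 517.4373214  -109.24825469] [[-0.1, -1.1], [0.6, 0.1]]
car [ 4.86023512e+02 -3.60662351e+02 -8.78830428e-02] [[0.4, -0.1], [0.1, -1.7], [-1.0, -0.3], [-0.8, 0.5], [0.5, -0.4], [0.5, -0.3], [0.3, 0.2], [1.0, -0.3], [0.1, -0.5], [-1.1, 0.3], [-0.1, -0.6], [0.0, 0.3]]
scale [5.65502223e+02 2.25224049e+02 4.84032806e-01] 27.733036925231072 [[-0.2, -0.3], [-0.2, -1.4], [1.2, -1.7], [0.2, -1.5], [0.2, 0.3], [-4.7, -0.7], [2.8, -2.4], [0.1, 1.1], [4.0, 1.2], [-2.0, -4.8], [-0.1, -3.0], [-0.9, 0.5], [0.9, 3.5]]
```

```bash
cat > g.py <<'E'
import numpy as np,sys
from rig import r
from scipy.spatial.transform import Rotation as Ro
def R_down(az): return Ro.from_euler("xyz",[-np.pi/2,0,az])
def plan(pos,R,n=10,show=True):
    s=r.sense(); R0=Ro.from_euler("xyz",s["tcp_rot"]); p0=s["eef_pos"]
    rel=R0.inv()*R; w=rel.as_rotvec(); d=R0.inv().apply(np.array(pos)-p0)
    th=np.linalg.norm(w)
    if th>1e-6:
        k=w/th;K=np.array([[0,-k[2],k[1]],[k[2],0,-k[0]],[-k[1],k[0],0]])
        V=np.eye(3)+(1-np.cos(th))/th*K+(th-np.sin(th))/th*K@K
        v=np.linalg.solve(V,d)
    else: v=d
    print("TOTAL rot deg",np.degrees(w).round(2),"screw cm",(v/10).round(2),"straight cm",(d/10).round(2))
    print("per row/%d"%n,np.degrees(w/n).round(2),(v/10/n).round(3))
def st():
    s=r.sense();print(s["clock"],s["eef_pos"].round(1),s["tcp_rot"].round(3),"q",s["qpos"].round(2),"F",s["contact_force"].round(2),"T",s["wrist_torque"].round(2),"op",round(s["opening"],3))
E
python3 -c "
from g import *
plan((517.4,-109.2,180),R_down(1.4829),20)"
```

```text
TOTAL rot deg [-0.01 -7.61 -0.08] screw cm [-65.2    2.92 -48.69] straight cm [-61.78   2.96 -52.87]
per row/20 [-0.   -0.38 -0.  ] [-3.26   0.146 -2.435]
```

```bash
python3 -m crank '[[0,-0.38,0,-3.26,0.146,-2.435,1],[0,-0.38,0,-3.26,0.146,-2.435,1],[0,-0.38,0,-3.26,0.146,-2.435,1],[0,-0.38,0,-3.26,0.146,-2.435,1],[0,-0.38,0,-3.26,0.146,-2.435,1],[0,-0.38,0,-3.26,0.146,-2.435,1],[0,-0.38,0,-3.26,0.146,-2.435,1],[0,-0.38,0,-3.26,0.146,-2.435,1],[0,-0.38,0,-3.26,0.146,-2.435,1],[0,-0.38,0,-3.26,0.146,-2.435,1]]' 40; python3 -c "
from g import *
st();plan((517.4,-109.2,180),R_down(1.4829),10)"
```

```text
clock: 0.93
eef_pos: [313.3, 238.4, 190.1]
tcp_rot: [-1.569, 0.001, 1.43]
contact_force: [0.5, 0.3, -0.5]
opening: 1.0
0.9333 [313.3 238.4 190.1] [-1.569e+00  1.000e-03  1.430e+00] q [ 0.65  0.01  2.11  0.    1.02 -0.78] F [ 0.52  0.32 -0.51] T [-0.01  0.02  0.07] op 1.0
TOTAL rot deg [-0.1  -3.01 -0.07] screw cm [-32.21   1.01 -24.24] straight cm [-31.55   1.01 -25.08]
per row/10 [-0.01 -0.3  -0.01] [-3.221  0.101 -2.424]
```

```bash
python3 -m crank '[[0,-0.34,0,-3.5,0.12,-2.64,1],[0,-0.34,0,-3.5,0.12,-2.64,1],[0,-0.34,0,-3.5,0.12,-2.64,1],[0,-0.34,0,-3.5,0.12,-2.64,1],[0,-0.34,0,-3.5,0.12,-2.64,1],[0,-0.34,0,-3.5,0.12,-2.64,1],[0,-0.34,0,-3.5,0.12,-2.64,1],[0,-0.34,0,-3.5,0.12,-2.64,1],[0,-0.34,0,-3.5,0.12,-2.64,1],[0,0,0,0,0,0,1]]'; python3 -c "
from g import *
st();plan((517.4,-109.2,120),R_down(1.4829),1)"
```

```text
clock: 1.77
eef_pos: [501.1, -93.8, 179.9]
tcp_rot: [-1.573, 0.002, 1.483]
contact_force: [-0.4, -0.3, 0.1]
opening: 1.002
1.7667 [501.1 -93.8 179.9] [-1.573  0.002  1.483] q [-0.19  0.21  1.91 -0.    1.02 -1.67] F [-0.42 -0.26  0.06] T [-0.02 -0.02  0.04] op 1.002
TOTAL rot deg [ 0.14  0.02 -0.11] screw cm [-1.39  5.99 -1.75] straight cm [-1.38  5.99 -1.74]
per row/1 [ 0.14  0.02 -0.11] [-1.39   5.991 -1.751]
```

```bash
python3 -m crank '[[0,0,0,-0.35,1.5,-0.44,1],[0,0,0,-0.35,1.5,-0.44,1],[0,0,0,-0.35,1.5,-0.44,1],[0,0,0,-0.35,1.5,-0.44,1],[0,0,0,-0.1,0.4,-0.1,1],[0,0,0,0,0,0,1],[0,0,0,0,0,0,1],[0,0,0,0,0,0,1],[0,0,0,0,0,0,1],[0,0,0,0,0,0,1]]'; python3 -c "
from g import *
import cv2
from rig import cams
from h import proj
st();plan((517.4,-109.2,45),R_down(1.4829),1)
a=cams.grab_frame('side')[190:340,250:420];b=cams.grab_frame('top')[170:310,280:440]
k=cv2.resize(a,None,fx=2.3,fy=2.3,interpolation=2);l=cv2.resize(b,(391,345),interpolation=2)
cv2.imwrite('pics/p1.png',cv2.hconcat([k[:345],l]))"
```

```text
clock: 2.6
eef_pos: [519.5, -114.5, 114.1]
tcp_rot: [-1.573, 0.002, 1.477]
contact_force: [0.1, -0.3, -0.3]
opening: 1.0
2.6 [ 519.5 -114.5  114.1] [-1.573  0.002  1.477] q [-0.22  0.32  1.92 -0.    0.9  -1.69] F [ 0.09 -0.26 -0.27] T [ 0.02 -0.02 -0.03] op 1.0
TOTAL rot deg [ 0.11 -0.34 -0.1 ] screw cm [0.51 6.91 0.27] straight cm [0.52 6.91 0.28]
per row/1 [ 0.11 -0.34 -0.1 ] [0.511 6.913 0.267]
```

View pics/p1.png

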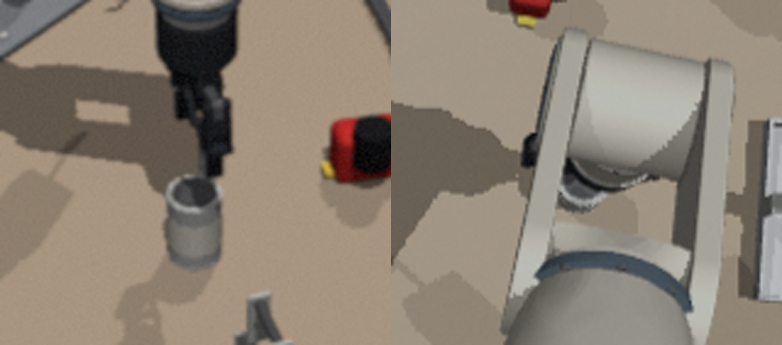

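```bash
python3 -m crank '[[0,-0.1,0,0.13,1.2,0.07,1],[0,-0.1,0,0.13,1.2,0.07,1],[0,-0.1,0,0.13,1.2,0.07,1],[0,0,0,0.12,1.2,0.07,1],[0,0,0,0,1.2,0,1],[0,0,0,0,0.6,0,1],[0,0,0,0,0,0,1],[0,0,0,0,0,0,1],[0,0,0,0,0,0,1],[0,0,0,0,0,0,1]]'; python3 -c "
from g import *
st();plan((517.4,-109.2,45),R_down(1.4829),1)"
```

```text
clock: 3.53
eef_pos: [521.1, -109.2, 50.7]
tcp_rot: [-1.582, 0.003, 1.483]
contact_force: [-0.8, -0.1, 0.4]
opening: 1.004
3.5333 [ 521.1 -109.2   50.7] [-1.582  0.003  1.483] q [-0.21  0.42  1.96 -0.    0.75 -1.69] F [-0.85 -0.06  0.41] T [-0.03  0.01  0.01] op 1.004
TOTAL rot deg [ 0.64  0.03 -0.17] screw cm [-0.03  0.57  0.37] straight cm [-0.03  0.57  0.37]
per row/1 [ 0.64  0.03 -0.17] [-0.027  0.571  0.368]
```

```bash
python3 -m crank '[[0.6,0,-0.2,0,0.4,0.37,1],[0,0,0,0,0.1,0,1],[0,0,0,0,0,0,0.3],[0,0,0,0,0,0,0],[0,0,0,0,0,0,-0.3],[0,0,0,0,0,0,-0.5],[0,0,0,0,0,0,-0.5],[0,0,0,0,0,0,-0.5],[0,0,0,0,0,0,-0.5],[0,0,0,0,0,0,-0.5]]' 45; python3 -c "
from g import *
st();plan((517.4,-109.2,160),R_down(1.4829),1)"
```

```text
clock: 4.37
eef_pos: [518.6, -109.3, 47.5]
tcp_rot: [-1.574, -0.001, 1.483]
contact_force: [-0.1, 0.6, 1.0]
opening: 0.618
4.3667 [ 518.6 -109.3   47.5] [-1.574e+00 -1.000e-03  1.483e+00] q [-0.21  0.42  1.96  0.    0.75 -1.7 ] F [-0.12  0.57  0.98] T [-0.04  0.03  0.03] op 0.618
TOTAL rot deg [0.19 0.01 0.03] screw cm [  0.   -11.25   0.1 ] straight cm [  0.   -11.25   0.09]
per row/1 [0.19 0.01 0.03] [ 1.0000e-03 -1.1245e+01  1.0400e-01]
```

```bash
python3 -m crank '[[0.1,0,0,0,-0.5,0.0,-0.5],[0.1,0,0,0,-1.8,0,-0.5],[0,0,0,0,-2,0,-0.5],[0,0,0,0,-2,0,-0.5],[0,0,0,0,-2,0,-0.5],[0,0,0,0,-2,0,-0.5],[0,0,0,0,-1,0,-0.5],[0,0,0,0,0,0,-0.5],[0,0,0,0,0,0,-0.5],[0,0,0,0,0,0,-0.5]]'; python3 -c "
from g import *
st();plan((428.2,-355.5,160),R_down(1.4829),10)"
```

```text
clock: 5.2
eef_pos: [515.5, -108.6, 163.9]
tcp_rot: [-1.563, -0.002, 1.483]
contact_force: [0.3, -0.4, -2.0]
opening: 0.623
5.2 [ 515.5 -108.6  163.9] [-1.563 -0.002  1.483] q [-0.21  0.26  1.88  0.    1.01 -1.69] F [ 0.27 -0.43 -1.96] T [ 0.04 -0.01  0.06] op 0.623
TOTAL rot deg [-0.44  0.    0.09] screw cm [-25.36   0.39   6.53] straight cm [-25.36   0.4    6.53]
per row/10 [-0.04  0.    0.01] [-2.536  0.039  0.653]
```

Tin lifted (≈2 N). Move over the carrier.

```bash
python3 -m crank '[[0,0,0,-1.5,0,0.4,-0.5],[0,0,0,-3,0.1,0.75,-0.5],[0,0,0,-3.6,0.1,0.95,-0.5],[0,0,0,-3.6,0.1,0.95,-0.5],[-0.2,0,0,-3.6,0.1,0.95,-0.5],[-0.2,0,0,-3.6,0,0.95,-0.5],[0,0,0,-3.2,0,0.8,-0.5],[0,0,0,-1.5,0,0.4,-0.5],[0,0,0,-0.5,0,0.1,-0.5],[0,0,0,0,0,0,-0.5]]'; python3 -c "
from g import *
st();plan((428.2,-355.5,100),R_down(1.4829),1)"
```

```text
clock: 6.03
eef_pos: [422.7, -348.8, 145.3]
tcp_rot: [-1.554, -0.01, 1.487]
contact_force: [-0.5, -0.2, -2.0]
opening: 0.618
6.0333 [ 422.7 -348.8  145.3] [-1.554 -0.01   1.487] q [-0.69  0.32  1.84 -0.    1.   -2.18] F [-0.53 -0.21 -2.02] T [ 0.01  0.   -0.  ] op 0.618
TOTAL rot deg [-0.97  0.23  0.6 ] screw cm [-0.64  4.52 -0.65] straight cm [-0.67  4.51 -0.68]
per row/1 [-0.97  0.23  0.6 ] [-0.644  4.518 -0.645]
```

```bash
python3 -m crank '[[-0.5,0.1,0.3,-0.3,0,-0.3,-0.5],[-0.5,0.1,0.3,-0.35,0,-0.35,-0.5],[0,0,0,0,0.7,0,-0.5],[0,0,0,0,1,0,-0.5],[0,0,0,0,1,0,-0.5],[0,0,0,0,1,0,-0.5],[0,0,0,0,0.5,0,-0.5],[0,0,0,0,0,0,-0.5],[0,0,0,0,0,0,-0.5],[0,0,0,0,0,0,-0.5]]'; python3 -c "
from g import *
import cv2
from rig import cams
st();plan((428.2,-355.5,53),R_down(1.4829),1)
a=cams.grab_frame('side')[240:430,290:440]
cv2.imwrite('pics/p2.png',cv2.resize(a,None,fx=3.1,fy=3.1,interpolation=2))"
```

```text
clock: 6.87
eef_pos: [429.9, -349.1, 94.9]
tcp_rot: [-1.568, -0.004, 1.489]
contact_force: [-0.1, 0.7, -2.6]
opening: 0.617
6.8667 [ 429.9 -349.1   94.9] [-1.568 -0.004  1.489] q [-0.69  0.38  1.88  0.    0.88 -2.18] F [-0.12  0.69 -2.55] T [0.01 0.02 0.02] op 0.617
TOTAL rot deg [-0.16  0.33  0.24] screw cm [-0.66  4.18  0.11] straight cm [-0.67  4.18  0.11]
per row/1 [-0.16  0.33  0.24] [-0.657  4.184  0.111]
```

View pics/p2.png

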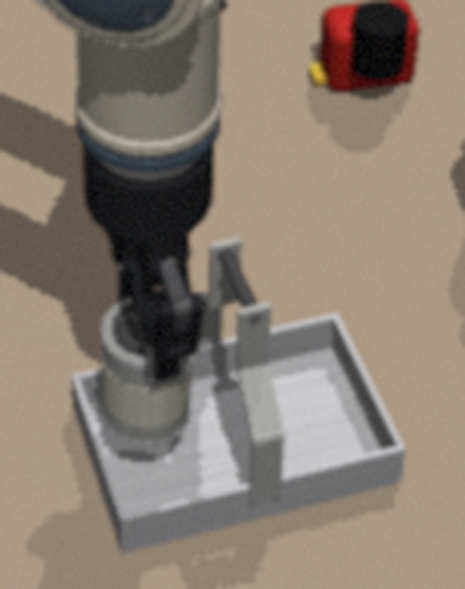

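```bash
python3 -m crank '[[0,0,0,-0.6,0,0,-0.5],[0,0,0,-0.3,0.2,0,-0.5],[0,0.1,0,0,0.6,0.05,-0.5],[0,0.1,0,0,0.8,0.05,-0.5],[0,0.1,0,0,0.8,0,-0.5],[0,0,0,0,0.7,0,-0.5],[0,0,0,0,0.4,0,-0.5],[0,0,0,0,0,0,-0.5],[0,0,0,0,0,0,-0.5],[0,0,0,0,0,0,-0.5]]'; python3 -c "
from g import *
st();plan((428.2,-355.5,51.5),R_down(1.4829),1)"
```

```text
clock: 7.75
eef_pos: [428.2, -359.8, 56.7]
tcp_rot: [-1.569, -0.003, 1.482]
contact_force: [-0.0, 1.0, -3.0]
opening: 0.622
7.75 [ 428.2 -359.8   56.7] [-1.569 -0.003  1.482] q [-0.7   0.45  1.89  0.    0.81 -2.19] F [-0.04  1.03 -3.03] T [-0.03  0.   -0.03] op 0.622
TOTAL rot deg [-0.08 -0.06  0.18] screw cm [0.43 0.52 0.03] straight cm [0.43 0.52 0.03]
per row/1 [-0.08 -0.06  0.18] [0.428 0.522 0.035]
```

```bash
python3 -m crank '[[0,0,0,0.4,0,0,-0.5],[0,0,0,0.1,0.1,0,-0.5],[0,0,0,0,0.2,0,-0.5],[0,0,0,0,0.2,0,-0.5],[0,0,0,0,0.1,0,-0.5],[0,0,0,0,0.1,0,-0.5],[0,0,0,0,0,0,-0.5],[0,0,0,0,0,0,-0.5],[0,0,0,0,0,0,-0.5],[0,0,0,0,0,0,-0.5]]'; python3 -c "
from g import *
st();plan((428.2,-355.5,51.5),R_down(1.4829),1)"
```

```text
clock: 8.58
eef_pos: [430.7, -355.0, 52.0]
tcp_rot: [-1.573, -0.001, 1.482]
contact_force: [0.3, -0.7, -1.6]
opening: 0.625
8.5833 [ 430.7 -355.    52. ] [-1.573e+00 -1.000e-03  1.482e+00] q [-0.69  0.45  1.9   0.    0.79 -2.18] F [ 0.28 -0.66 -1.56] T [ 0.   -0.04 -0.04] op 0.625
TOTAL rot deg [ 0.15 -0.04  0.06] screw cm [-0.07  0.05  0.24] straight cm [-0.07  0.05  0.24]
per row/1 [ 0.15 -0.04  0.06] [-0.073  0.048  0.243]
```

```bash
python3 -m crank '[[0,0,0,0,0.1,0.1,-0.5],[0,0,0,0,0.1,0,-0.5],[0,0,0,0,0,0,-0.5],[0,0,0,0,0,0,0.3],[0,0,0,0,0,0,0.5],[0,0,0,0,0,0,0.7],[0,0,0,0,0,0,0.8],[0,0,0,0,0,0,0.8],[0,0,0,0,0,0,0.8],[0,0,0,0,0,0,0.8]]'; python3 -c "
from g import *
st()"
```

```text
clock: 9.42
eef_pos: [431.1, -355.6, 51.5]
tcp_rot: [-1.576, -0.0, 1.481]
contact_force: [-0.8, -0.3, 0.8]
opening: 0.901
9.4167 [ 431.1 -355.6   51.5] [-1.576 -0.     1.481] q [-0.69  0.45  1.9   0.    0.79 -2.18] F [-0.82 -0.25  0.84] T [-0.01 -0.04 -0.01] op 0.901
```

```bash
python3 -m crank '[[0,0,0,0,-0.5,0,0.9],[0,0,0,0,-1,0,1],[0,0,0,0,-2,0,1],[0,0,0,0,-2.5,0,1],[0,0,0,0,-2.5,0,1],[0,0,0,0,-2.5,0,1],[0,0,0,0,-2.5,0,1],[0,0,0,0,-1,0,1],[0,0,0,0,0,0,1],[0,0,0,0,0,0,1]]'
cat >> g.py <<'E'
CAR=np.array([486.0,-360.7]); CY=-.0879
def R_lean(cy,deg):
    a=np.radians(deg);x=np.array([np.cos(cy),np.sin(cy),0]);y=np.array([-np.sin(cy),np.cos(cy),0])
    d=np.sin(a)*x-np.cos(a)*np.array([0,0,1.]); return Ro.from_matrix(np.c_[y,d,np.cross(y,d)]),d
E
python3 -c "
from g import *
import cv2
from rig import cams
st();R,d=R_lean(CY,58);g=np.array([*CAR,138.])
plan(g+d*(12-90),R,10)
for n,c in (('side',(240,290)),('top',(200,380))):
    a=cams.grab_frame(n)[c[0]:c[0]+150,c[1]:c[1]+130]
    cv2.imwrite('pics/p3%s.png'%n,cv2.resize(a,None,fx=4,fy=4,interpolation=2))"
```

```text
clock: 10.25
eef_pos: [429.5, -355.1, 208.2]
tcp_rot: [-1.577, 0.0, 1.481]
contact_force: [0.4, -0.4, 0.2]
opening: 0.999
10.25 [ 429.5 -355.1  208.2] [-1.577  0.     1.481] q [-0.7   0.25  1.79  0.    1.1  -2.18] F [ 0.36 -0.38  0.22] T [ 0.    0.03 -0.02] op 0.999
TOTAL rot deg [-57.65  -0.07  -0.06] screw cm [-0.06  2.15  2.33] straight cm [-0.06  2.88  0.96]
per row/10 [-5.76 -0.01 -0.01] [-0.006  0.215  0.233]
```

View pics/p3side.png

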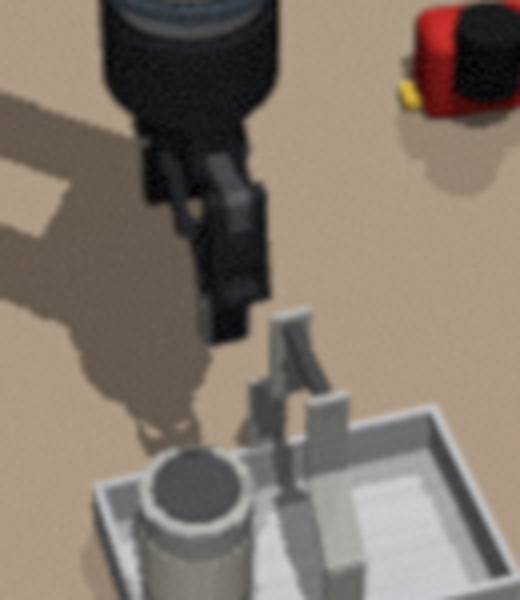

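View pics/p3top.png

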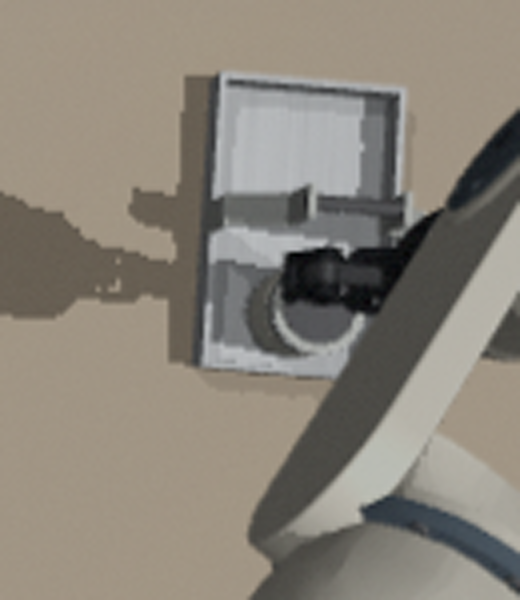

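```bash
python3 -m crank '[[-6,0,0,0,0.2,0.23,1],[-6,0,0,0,0.2,0.23,1],[-6,0,0,0,0.2,0.23,1],[-6,0,0,0,0.2,0.23,1],[-6,0,0,0,0.2,0.23,1],[-6,0,0,0,0.2,0.23,1],[-6,0,0,0,0.2,0.23,1],[-6,0,0,0,0.2,0.23,1],[-6,0,0,0,0.2,0.23,1],[-4,0,0,0,0,0,1]]'; python3 -c "
from g import *
st();R,d=R_lean(CY,58);g=np.array([*CAR,138.])
plan(g+d*(12-90),R,10)"
```

```text
clock: 11.18
eef_pos: [459.4, -309.9, 270.0]
tcp_rot: [-2.346, -0.04, 1.348]
contact_force: [0.7, 0.4, -0.8]
opening: 1.002
11.1833 [ 459.4 -309.9  270. ] [-2.346 -0.04   1.348] q [-0.91 -0.06  2.24  1.02  0.58 -3.02] F [ 0.67  0.41 -0.77] T [-0.01  0.27  0.01] op 1.002
TOTAL rot deg [-13.38  -6.67  -4.61] screw cm [-5.29  3.12  9.  ] straight cm [-5.62  4.33  8.22]
per row/10 [-1.34 -0.67 -0.46] [-0.529  0.312  0.9  ]
```

```bash
for i in 1; do python3 -m crank '[[0,7.1,0,0,0,0,1],[0,7.1,0,0,0,0,1],[0,7.1,0,0,0,0,1],[0,7.1,0,0,0,0,1],[0,7.1,0,0,0,0,1],[0,7.1,0,0,0,0,1],[0,7.1,0,0,0,0,1],[0,7.1,0,0,0,0,1],[0,7.1,0,0,0,0,1],[0,7.1,0,0,0,0,1]]'; done;  python3 -m crank '[[0,7.1,0,0,0,0,1],[0,7.1,0,0,0,0,1],[0,7.1,0,0,0,0,1],[0,7.1,0,0,0,0,1],[0,7.1,0,0,0,0,1],[0,7.1,0,0,0,0,1],[0,7.1,0,0,0,0,1],[0,7.1,0,0,0,0,1],[0,7.1,0,0,0,0,1],[0,7.1,0,0,0,0,1]]'
cat >> g.py <<'E'
def R_leanf(cy,deg):
    R,d=R_lean(cy,deg); return R*Ro.from_euler("y",np.pi),d
E
python3 -c "
from g import *
st();R,d=R_leanf(CY,58);g=np.array([*CAR,138.])
plan(g+d*(12-90),R,10)"
```

```text
clock: 12.02
eef_pos: [452.4, -301.9, 253.7]
tcp_rot: [-1.803, -0.727, 0.17]
contact_force: [-0.2, -0.2, -0.2]
opening: 1.005
clock: 12.85
eef_pos: [444.3, -295.3, 233.6]
tcp_rot: [-0.924, -0.364, -1.287]
contact_force: [0.1, -0.1, 1.3]
opening: 1.0
12.85 [ 444.3 -295.3  233.6] [-0.924 -0.364 -1.287] q [-0.9  -0.03  2.28  1.03  0.56 -0.55] F [ 0.14 -0.07  1.32] T [ 0.06  0.32 -0.01] op 1.0
TOTAL rot deg [16.6  29.5  -1.63] screw cm [ 4.6   2.07 -6.84] straight cm [ 2.78  3.07 -7.32]
per row/10 [ 1.66  2.95 -0.16] [ 0.46   0.207 -0.684]
```

```bash
python3 -m crank '[[1.9,3.4,-0.2,0.52,0.2,-0.77,1],[1.9,3.4,-0.2,0.52,0.2,-0.77,1],[1.9,3.4,-0.2,0.52,0.2,-0.77,1],[1.9,3.4,-0.2,0.52,0.2,-0.77,1],[1.9,3.4,-0.2,0.52,0.2,-0.77,1],[1.9,3.4,-0.2,0.52,0.2,-0.77,1],[1.9,3.4,-0.2,0.52,0.2,-0.77,1],[1.9,3.4,-0.2,0.52,0.2,-0.77,1],[1.9,3.4,-0.2,0.52,0.2,-0.77,1],[0,0,0,0,0,0,1]]'
python3 -c "
from g import *
st();R,d=R_leanf(CY,58);g=np.array([*CAR,138.])
plan(g+d*(12-90),R,10)"
```

```text
clock: 13.68
eef_pos: [410.4, -352.1, 165.0]
tcp_rot: [-0.554, 0.061, -1.703]
contact_force: [-0.8, -0.1, -1.1]
opening: 0.996
13.6833 [ 410.4 -352.1  165. ] [-0.554  0.061 -1.703] q [-1.27  0.34  2.38  1.67  0.91 -0.99] F [-0.76 -0.09 -1.09] T [0.04 0.47 0.07] op 0.996
TOTAL rot deg [-0.35 -4.32  0.32] screw cm [0.12 0.09 1.74] straight cm [0.06 0.09 1.75]
per row/10 [-0.03 -0.43  0.03] [0.012 0.009 0.174]
```

```bash
python3 -m crank '[[0,-1.1,0.1,0.03,0,0.4,1],[0,-1.1,0.1,0.03,0,0.4,1],[0,-1.1,0.1,0.03,0,0.4,1],[0,-1.1,0,0.03,0,0.4,1],[0,0,0,0,0.05,0.15,1],[0,0,0,0,0.5,0,1],[0,0,0,0,0.7,0,1],[0,0,0,0,0.5,0,1],[0,0,0,0,0,0,1],[0,0,0,0,0,0,1]]'
python3 -c "
from g import *
import cv2
from rig import cams
st();R,d=R_leanf(CY,58);g=np.array([*CAR,138.])
plan(g+d*12,R,1)
for n,c in (('side',(240,290)),('top',(200,380))):
    a=cams.grab_frame(n)[c[0]:c[0]+150,c[1]:c[1]+130]
    cv2.imwrite('pics/p4%s.png'%n,cv2.resize(a,None,fx=4,fy=4,interpolation=2))"
```

```text
clock: 14.52
eef_pos: [438.0, -354.1, 172.1]
tcp_rot: [-0.557, -0.014, -1.646]
contact_force: [-0.8, -0.6, 0.2]
opening: 1.002
14.5167 [ 438.  -354.1  172.1] [-0.557 -0.014 -1.646] q [-1.2   0.33  2.35  1.7   0.88 -1.03] F [-0.76 -0.63  0.25] T [0.01 0.43 0.07] op 1.002
TOTAL rot deg [-0.07  1.05 -0.17] screw cm [ 0.24  7.11 -0.33] straight cm [ 0.25  7.11 -0.33]
per row/1 [-0.07  1.05 -0.17] [ 0.241  7.112 -0.328]
```

View pics/p4side.png

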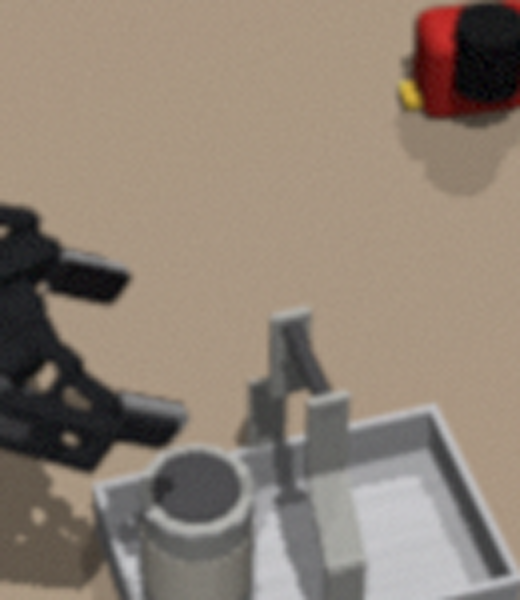

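View pics/p4top.png

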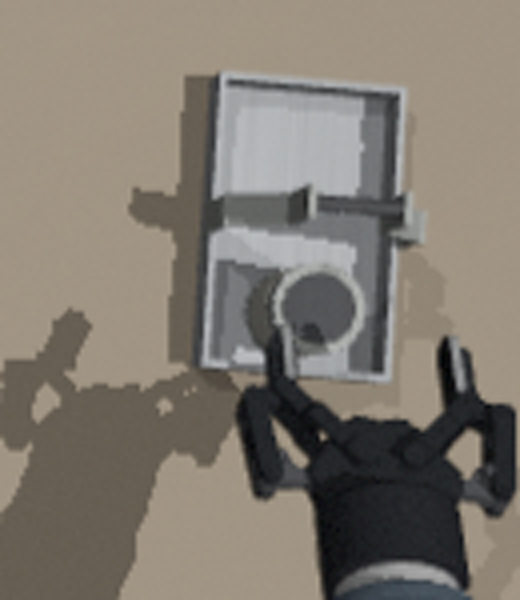

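```bash
python3 -c "
from g import *
R,d=R_leanf(CY,58);g=np.array([*CAR,140.])
plan(g+d*10,R,1)"; python3 -m crank '[[0,0.4,0,0.08,0.6,-0.15,1],[0,0.3,0,0.08,0.8,-0.15,1],[0,0.3,0,0.08,0.9,-0.15,1],[0,0,0,0,0.9,-0.05,1],[0,0,0,0,0.9,0,1],[0,0,0,0,0.9,0,1],[0,0,0,0,0.8,0,1],[0,0,0,0,0.4,0,1],[0,0,0,0,0,0,1],[0,0,0,0,0,0,1]]'
python3 -c "
from g import *
st();R,d=R_leanf(CY,58);g=np.array([*CAR,140.])
plan(g+d*10,R,1)"
```

```text
TOTAL rot deg [-0.07  1.03 -0.15] screw cm [ 0.23  6.83 -0.14] straight cm [ 0.24  6.83 -0.15]
per row/1 [-0.07  1.03 -0.15] [ 0.231  6.832 -0.14 ]
clock: 15.45
eef_pos: [490.8, -362.5, 128.6]
tcp_rot: [-0.56, 0.006, -1.661]
contact_force: [-0.0, 0.6, 0.8]
opening: 1.0
15.45 [ 490.8 -362.5  128.6] [-0.56   0.006 -1.661] q [-1.08  0.46  2.3   1.89  0.84 -1.13] F [-0.04  0.61  0.81] T [ 0.1   0.46 -0.02] op 1.0
TOTAL rot deg [ 0.1  -0.37 -0.05] screw cm [-0.14 -0.02  0.71] straight cm [-0.15 -0.02  0.71]
per row/1 [ 0.1  -0.37 -0.05] [-0.144 -0.024  0.707]
```

```bash
python3 -m crank '[[0,-0.2,0,-0.07,0,0.35,1],[0,-0.2,0,-0.07,0,0.35,1],[0,0,0,0,0,0.05,1],[0,0,0,0,0,0,0.6],[0,0,0,0,0,0,0.45],[0,0,0,0,0,0,0.3],[0,0,0,0,0,0,0.1],[0,0,0,0,0,0,-0.2],[0,0,0,0,0,0,-0.5],[0,0,0,0,0,0,-0.5]]' 80
python3 -c "
from g import *
import cv2
from rig import cams
st();R,d=R_leanf(CY,58);g=np.array([*CAR,140.])
plan(g+d*10,R,1)
for n,c in (('side',(240,290)),('top',(200,380))):
    a=cams.grab_frame(n)[c[0]:c[0]+150,c[1]:c[1]+130]
    cv2.imwrite('pics/p5%s.png'%n,cv2.resize(a,None,fx=4,fy=4,interpolation=2))"
```

```text
clock: 16.28
eef_pos: [493.9, -362.1, 136.8]
tcp_rot: [-0.56, -0.002, -1.66]
contact_force: [0.8, 0.2, -0.1]
opening: 0.252
16.2833 [ 493.9 -362.1  136.8] [-0.56  -0.002 -1.66 ] q [-1.07  0.44  2.3   1.88  0.83 -1.12] F [ 0.84  0.19 -0.14] T [0.12 0.41 0.02] op 0.252
TOTAL rot deg [0.09 0.06 0.11] screw cm [-0.08  0.15 -0.15] straight cm [-0.08  0.15 -0.15]
per row/1 [0.09 0.06 0.11] [-0.075  0.153 -0.15 ]
```

View pics/p5side.png

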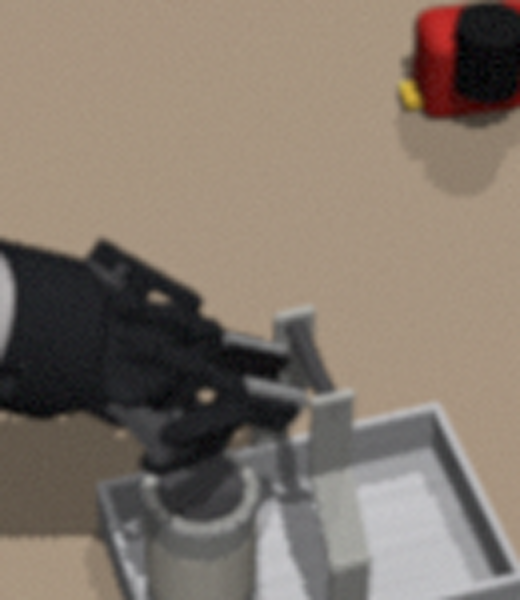

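View pics/p5top.png

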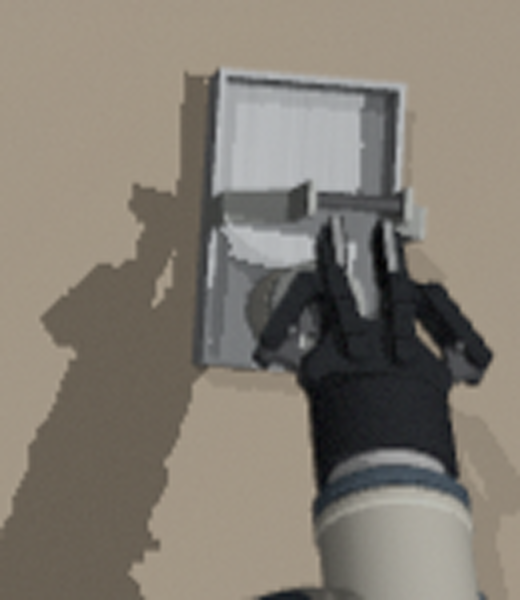

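```bash
python3 -c "
from g import *
from h import proj
s=r.sense();R0=Ro.from_euler('xyz',s['tcp_rot']);p=s['eef_pos']
print(R0.as_matrix().round(2))
for nm,P in (('tcp',p),('tip',p+R0.apply([0,11,0])),('rod',[486,-360.7,158]),('-60',p-R0.apply([0,60,0]))):
  for n,c in (('side',(240,290)),('top',(200,380))):
    q=proj(n,P)[0]; print(nm,n,((q-[c[1],c[0]])*4+1.5).round(0))
"
```

```text
[[-0.09  0.84  0.53]
 [-1.   -0.08 -0.05]
 [ 0.   -0.53  0.85]]
tcp side [323. 394.]
tcp top [352. 196.]
tip side [341. 398.]
tip top [350. 182.]
rod side [308. 366.]
rod top [359. 206.]
-60 side [223. 372.]
-60 top [361. 278.]
```

```bash
python3 -c "
from h import proj
for z in (95,103,110,116,122,130):
  print(z,((proj('side',[519.5+4,-114.5-48,z])[0]-[250,190])*2.3).round(), ((proj('side',[519.5,-114.5-42,z])[0]-[250,190])*2.3).round())
for z in (190,197,205,215,225):
  print(z,((proj('side',[429.5+4,-355.1-48,z])[0]-[290,240])*4).round())
"
```

```text
95 [219. 215.] [213. 213.]
103 [219. 209.] [213. 207.]
110 [219. 204.] [213. 201.]
116 [219. 200.] [213. 197.]
122 [219. 195.] [213. 192.]
130 [219. 189.] [213. 186.]
190 [240. 415.]
197 [240. 405.]
205 [240. 393.]
215 [240. 377.]
225 [240. 362.]
```

```bash
python3 -c "
import cv2
from rig import cams
a=cams.grab_frame('side')[305:355,340:385];b=cams.grab_frame('top')[240:280,450:495]
cv2.imwrite('pics/p6.png',cv2.hconcat([cv2.resize(a,(405,450),interpolation=2),cv2.copyMakeBorder(cv2.resize(b,(394,350),interpolation=2),0,100,0,0,0)]))"
```

```text
(no output)
```

View pics/p6.png

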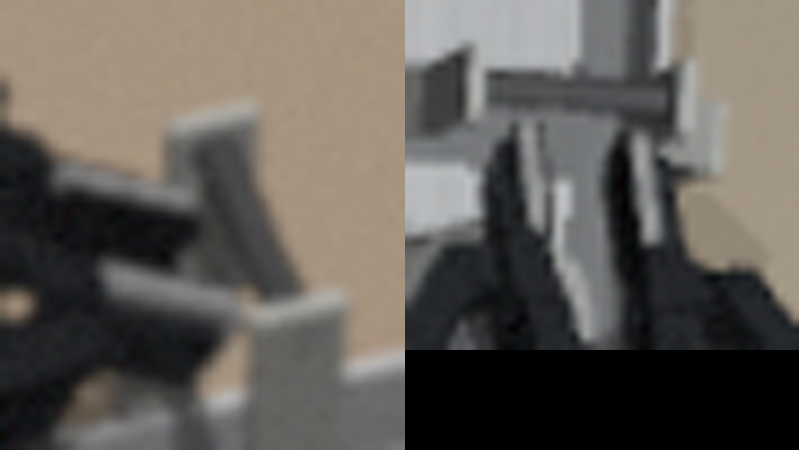

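```bash
cat >> h.py <<'E'
def tri(ps,pt):
    f=lambda P:np.concatenate([proj('side',P)[0]-ps,proj('top',P)[0]-pt])
    s=least_squares(f,[500,0,100]);return s.x.round(1),f(s.x).round(1)
E
python3 -c "
from h import *
from g import *
st()
P,e=tri((363.8,335-1.5),(469.5,254.4));print(P,e)
s=r.sense();R0=Ro.from_euler('xyz',s['tcp_rot']);print(R0.inv().apply(P-s['eef_pos']))
S=lambda x,y:unc((x,y),340,305,9); T=lambda x,y:unc((x,y),450,240,8.75)
print('rod',tri((S(205,165)+S(280,285))/2,(T(75,90)+T(270,94))/2))
"
```

```text
16.4833 [ 493.9 -362.1  136.7] [-0.56  -0.002 -1.66 ] q [-1.07  0.44  2.3   1.88  0.83 -1.12] F [ 0.01  0.36 -0.45] T [0.04 0.37 0.02] op 0.252
[ 479.3 -361.5  155.1] [-0.2  0.1  0.1 -0.3]
[  0.76723054 -22.13765689   7.83956475]
rod (array([ 487.1, -359.2,  160.9]), array([ 0.4, -0.1, -0.1,  0.5]))
```

```bash
python3 -c "
from g import *
R,d=R_leanf(CY,58);g=np.array([487,-360.3,140.])
plan(g+d*46,R,1)"; python3 -m crank '[[0,0,0,0,0,0,-0.2],[0,0,0,0,0,0,0.1],[0,0,0,0,0,0,0.4],[0,0,0,0,0,0,0.7],[0,0,0,0,0,0,1],[0,0,0,0,0,0,1],[0,0,0,0,0,0,1],[0,0,0,0,0,0,1],[0,0,0,0,0,0,1],[0,0,0,0,0,0,1]]'
python3 -c "
from g import *
st();R,d=R_leanf(CY,58);g=np.array([487,-360.3,140.])
plan(g+d*46,R,1)"
```

```text
TOTAL rot deg [0.1  0.06 0.1 ] screw cm [-0.12  3.83 -0.09] straight cm [-0.12  3.83 -0.09]
per row/1 [0.1  0.06 0.1 ] [-0.118  3.829 -0.089]
clock: 17.32
eef_pos: [494.1, -361.9, 136.6]
tcp_rot: [-0.56, -0.002, -1.659]
contact_force: [-0.3, -0.4, -1.1]
opening: 0.998
17.3167 [ 494.1 -361.9  136.6] [-0.56  -0.002 -1.659] q [-1.07  0.44  2.3   1.88  0.83 -1.12] F [-0.31 -0.42 -1.08] T [ 0.02  0.44 -0.  ] op 0.998
TOTAL rot deg [0.09 0.07 0.07] screw cm [-0.1   3.81 -0.09] straight cm [-0.1   3.81 -0.09]
per row/1 [0.09 0.07 0.07] [-0.099  3.812 -0.093]
```

```bash
python3 -m crank '[[0,0,0,-0.05,0.4,0,1],[0,0,0,-0.05,0.6,0.05,1],[0,0,0,0,0.7,0.05,1],[0,0,0,0,0.7,0.05,1],[0,0,0,0,0.7,0.05,1],[0,0,0,0,0.5,0,1],[0,0,0,0,0.2,0,1],[0,0,0,0,0,0,1],[0,0,0,0,0,0,1],[0,0,0,0,0,0,1]]'
python3 -c "
from g import *
import cv2
from rig import cams
st();R,d=R_leanf(CY,58);g=np.array([487,-360.3,140.])
plan(g+d*46,R,1)
a=cams.grab_frame('side')[290:370,320:400];b=cams.grab_frame('top')[220:290,430:500]
cv2.imwrite('pics/p7.png',cv2.hconcat([cv2.resize(a,(400,400),interpolation=2),cv2.resize(b,(400,400),interpolation=2)]))"
```

```text
clock: 18.15
eef_pos: [531.8, -363.5, 115.2]
tcp_rot: [-0.561, -0.001, -1.658]
contact_force: [-0.6, -0.4, 0.9]
opening: 0.999
18.15 [ 531.8 -363.5  115.2] [-5.610e-01 -1.000e-03 -1.658e+00] q [-0.99  0.51  2.26  1.99  0.81 -1.16] F [-0.57 -0.35  0.94] T [ 0.01  0.4  -0.03] op 0.999
TOTAL rot deg [ 0.13  0.08 -0.01] screw cm [ 0.08 -0.52 -0.28] straight cm [ 0.08 -0.52 -0.28]
per row/1 [ 0.13  0.08 -0.01] [ 0.078 -0.521 -0.278]
```

View pics/p7.png

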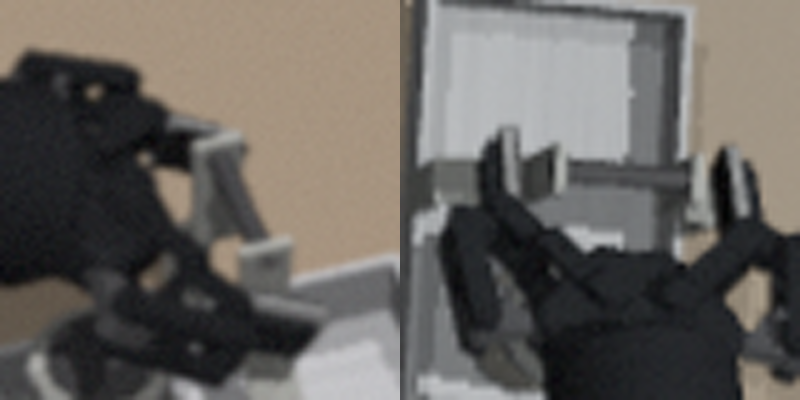

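```bash
python3 -m crank '[[0,0,0,0.05,-0.35,-0.1,1],[0,0,0,0,-0.15,0,1],[0,0,0,0,0,0,0.7],[0,0,0,0,0,0,0.5],[0,0,0,0,0,0,0.35],[0,0,0,0,0,0,0.2],[0,0,0,0,0,0,0],[0,0,0,0,0,0,-0.3],[0,0,0,0,0,0,-0.3],[0,0,0,0,0,0,-0.3]]' 90
python3 -c "
from g import *
import cv2
from rig import cams
st();R,d=R_leanf(CY,58);g=np.array([487,-360.3,140.])
plan(g+d*46,R,1)
a=cams.grab_frame('side')[290:370,320:400];b=cams.grab_frame('top')[220:290,430:500]
cv2.imwrite('pics/p8.png',cv2.hconcat([cv2.resize(a,(400,400),interpolation=2),cv2.resize(b,(400,400),interpolation=2)]))"
```

```text
clock: 19.08
eef_pos: [525.5, -363.8, 118.2]
tcp_rot: [-0.56, -0.002, -1.658]
contact_force: [-1.0, 0.2, 2.3]
opening: 0.687
19.0833 [ 525.5 -363.8  118.2] [-0.56  -0.002 -1.658] q [-1.    0.5   2.26  1.97  0.81 -1.16] F [-0.97  0.21  2.31] T [-0.17  0.39  0.02] op 0.687
TOTAL rot deg [0.09 0.12 0.05] screw cm [-0.01  0.16 -0.2 ] straight cm [-0.01  0.16 -0.2 ]
per row/1 [0.09 0.12 0.05] [-0.006  0.162 -0.197]
```

View pics/p8.png

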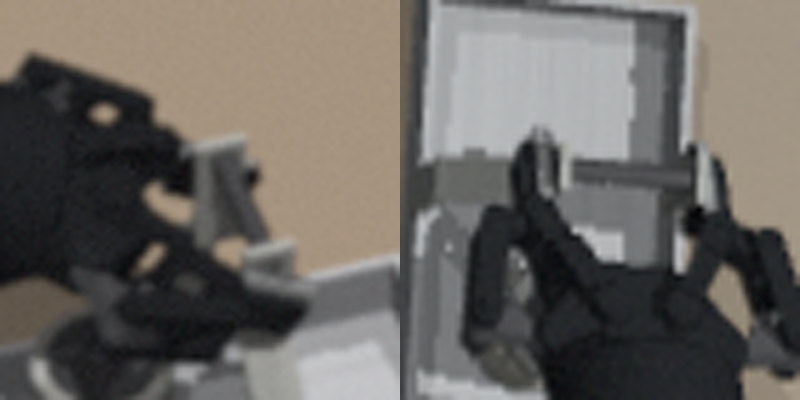

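```bash
python3 -m crank '[[0,0,0,0,0,0,-0.4],[0,0,0,0,-0.1,0.15,-0.4],[0,0,0,0,-0.2,0.35,-0.4],[0,0,0,0,-0.4,0.6,-0.4],[0,0,0,0,-0.5,0.85,-0.4],[0,0,0,0,-0.5,0.85,-0.4],[0,0,0,0,-0.5,0.85,-0.4],[0,0,0,0,-0.4,0.6,-0.4],[0,0,0,0,-0.2,0.3,-0.4],[0,0,0,0,0,0,-0.4]]' 120
python3 -c "
from g import *
import cv2
from rig import cams
st()
a=cams.grab_frame('side')[250:430,280:440];b=cams.grab_frame('top')[190:310,390:510]
cv2.imwrite('pics/p9.png',cv2.hconcat([cv2.resize(a,(400,450),interpolation=2),cv2.resize(b,(400,450),interpolation=2)]))"
```

```text
clock: 20.02
eef_pos: [522.6, -361.6, 169.9]
tcp_rot: [-0.574, 0.003, -1.66]
contact_force: [-0.1, 0.2, -7.2]
opening: 0.681
20.0167 [ 522.6 -361.6  169.9] [-0.574  0.003 -1.66 ] q [-1.    0.36  2.25  1.83  0.75 -0.95] F [-0.14  0.18 -7.18] T [0.04 1.03 0.  ] op 0.681
```

View pics/p9.png

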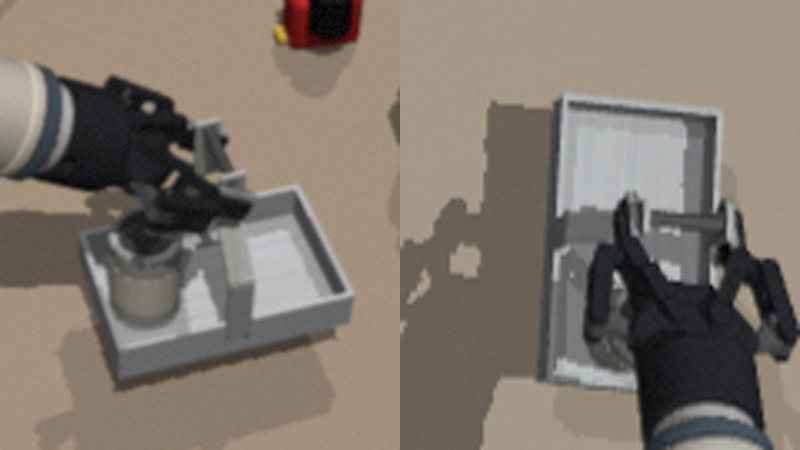

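```bash
cat >> g.py <<'E'
Rg=Ro.from_euler('xyz',[-0.56,-0.002,-1.658])
ROD=Rg.inv().apply(np.array([486.6,-360.3,158])-np.array([525.5,-363.8,118.2]))
HK=np.array([565.5,225.2]);HY=.484
def rodnow():
    s=r.sense();R0=Ro.from_euler('xyz',s['tcp_rot']);return s['eef_pos']+R0.apply(ROD)
def hloc(P):
    c,s=np.cos(HY),np.sin(HY);d=np.array(P[:2])-HK
    return np.array([c*d[0]+s*d[1],-s*d[0]+c*d[1],P[2]]).round(1)
def hplan(lx,ly,z,n=1,tilt=0,lean=59.5):
    # put rod at hook-local lx,ly, height z; tilt>0: tin end (-x) lower
    R,_=R_leanf(HY,lean-tilt)
    c,s=np.cos(HY),np.sin(HY)
    rod=np.array([HK[0]+c*lx-s*ly,HK[1]+s*lx+c*ly,z])
    plan(rod-R.apply(ROD),R,n)
E
python3 -c "
from g import *
print(ROD,rodnow(),hloc(rodnow())); hplan(-70,0,310,20)"
```

```text
[-1.91752723e-02 -5.42325270e+01  1.29743073e+01] [ 484.11650419 -358.12497916  209.41187623] [-343.5 -478.5  209.4]
TOTAL rot deg [  2.33 -17.44  27.87] screw cm [-56.67   5.82  15.37] straight cm [-57.23  -8.38   6.54]
per row/20 [ 0.12 -0.87  1.39] [-2.834  0.291  0.769]
```

```bash
sed -i 's/lean=59.5/lean=58/; s/lean-tilt/lean+tilt/' g.py; python3 -c "
from g import *
hplan(-70,0,310,20)";  python3 -m crank '[[0,-0.2,0.3,-0.7,0.07,0.18,-0.4],[0,-0.4,0.6,-1.3,0.14,0.36,-0.4],[0,-0.6,1,-2,0.2,0.55,-0.4],[0,-0.87,1.4,-2.7,0.29,0.77,-0.4],[0,-0.87,1.4,-2.83,0.29,0.77,-0.4],[0,-0.87,1.4,-2.83,0.29,0.77,-0.4],[0,-0.87,1.4,-2.83,0.29,0.77,-0.4],[0,-0.87,1.4,-2.83,0.29,0.77,-0.4],[0,-0.87,1.4,-2.83,0.29,0.77,-0.4],[0,-0.87,1.4,-2.83,0.29,0.77,-0.4]]'
python3 -c "
from g import *
st();print(rodnow());hplan(-70,0,310,10)"
```

```text
TOTAL rot deg [  0.87 -17.8   27.64] screw cm [-56.62   5.55  15.37] straight cm [-57.17  -8.39   6.4 ]
per row/20 [ 0.04 -0.89  1.38] [-2.831  0.277  0.768]
clock: 20.95
eef_pos: [572.4, -110.0, 207.8]
tcp_rot: [-0.58, 0.016, -1.409]
contact_force: [0.3, 0.6, -5.5]
opening: 0.684
20.95 [ 572.4 -110.   207.8] [-0.58   0.016 -1.409] q [-0.54  0.17  2.39  1.97  0.64 -0.91] F [ 0.34  0.6  -5.46] T [-0.26  0.97  0.06] op 0.684
[ 534.76981799 -116.76085741  248.36728496]
TOTAL rot deg [  1.09 -10.74  15.03] screw cm [-31.7    2.66   8.78] straight cm [-32.31  -1.63   5.76]
per row/10 [ 0.11 -1.07  1.5 ] [-3.17   0.266  0.878]
```

```bash
python3 -m crank '[[0,-0.9,1.4,-2.83,0.25,0.78,-0.4],[0.1,-1,1.4,-2.83,0.25,0.78,-0.4],[0.1,-1,1.4,-2.83,0.25,0.78,-0.4],[0.1,-1,1.4,-2.83,0.25,0.78,-0.4],[0.1,-1,1.4,-2.83,0.25,0.78,-0.4],[0.1,-1,1.4,-2.83,0.25,0.78,-0.4],[0.1,-1,1.4,-2.6,0.22,0.7,-0.4],[0.1,-0.8,1.1,-2.1,0.2,0.6,-0.4],[0.1,-0.6,0.8,-1.5,0.15,0.4,-0.4],[0,-0.3,0.4,-0.7,0.07,0.2,-0.4]]'
python3 -c "
from g import *
st();print(rodnow(),hloc(rodnow()));hplan(-70,0,310,10)"
```

```text
clock: 21.78
eef_pos: [545.1, 159.2, 252.5]
tcp_rot: [-0.568, 0.015, -1.118]
contact_force: [0.6, -0.7, -6.3]
opening: 0.685
21.7833 [545.1 159.2 252.5] [-0.568  0.015 -1.118] q [ 0.08 -0.01  2.44  2.22  0.41 -0.89] F [ 0.62 -0.71 -6.32] T [-0.54  1.    0.01] op 0.685
[510.48374518 141.70345572 292.60642061] [-87.6 -48.3 292.6]
TOTAL rot deg [ 0.55 -1.67  1.07] screw cm [-4.93  0.52  2.39] straight cm [-4.97  0.47  2.32]
per row/10 [ 0.06 -0.17  0.11] [-0.493  0.052  0.239]
```

```bash
python3 -m crank '[[0.1,-0.2,0.15,-0.6,0.05,0.3,-0.4],[0.1,-0.2,0.15,-0.7,0.06,0.35,-0.4],[0.1,-0.2,0.15,-0.7,0.06,0.35,-0.4],[0.1,-0.2,0.15,-0.7,0.06,0.35,-0.4],[0.1,-0.2,0.15,-0.7,0.06,0.35,-0.4],[0,-0.2,0.1,-0.6,0.06,0.3,-0.4],[0,-0.2,0.1,-0.4,0.06,0.2,-0.4],[0,0,0,-0.2,0,0.1,-0.4],[0,0,0,0,0,0,-0.4],[0,0,0,0,0,0,-0.4]]'
python3 -c "
from g import *
import cv2
from rig import cams
st();print(rodnow(),hloc(rodnow()));hplan(-70,0,310,10);hplan(-45,0,300)
a=cams.grab_frame('side');b=cams.grab_frame('top')
cv2.imwrite('pics/q1s.png',a);cv2.imwrite('pics/q1t.png',b)
cv2.imwrite('pics/q1.png',cv2.hconcat([cv2.resize(a[60:240,210:370],(400,450),interpolation=2),cv2.resize(b[140:320,160:320],(400,450),interpolation=2)]))"
```

```text
clock: 22.62
eef_pos: [532.6, 209.9, 265.4]
tcp_rot: [-0.569, 0.006, -1.09]
contact_force: [-0.3, 0.2, -6.2]
opening: 0.684
22.6167 [532.6 209.9 265.4] [-0.569  0.006 -1.09 ] q [ 0.25 -0.05  2.43  2.42  0.31 -0.99] F [-0.3   0.2  -6.24] T [-0.51  0.88 -0.  ] op 0.684
[498.43553462 191.84907743 305.54293687] [-74.9   1.7 305.5]
TOTAL rot deg [ 0.61 -0.39 -0.04] screw cm [0.18 0.19 0.7 ] straight cm [0.18 0.18 0.7 ]
per row/10 [ 0.06 -0.04 -0.  ] [0.018 0.019 0.07 ]
TOTAL rot deg [ 0.61 -0.39 -0.04] screw cm [0.18 2.84 1.19] straight cm [0.18 2.83 1.2 ]
per row/1 [ 0.61 -0.39 -0.04] [0.178 2.836 1.187]
```

View pics/q1.png

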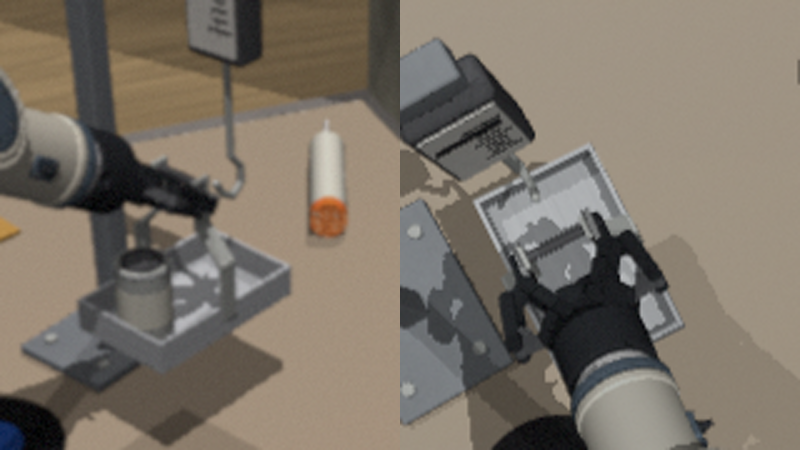

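```bash
python3 -c "
import cv2
a=cv2.imread('pics/q1s.png');b=cv2.imread('pics/q1t.png')
cv2.imwrite('pics/q1z.png',cv2.hconcat([cv2.resize(a[110:180,260:310],(400,560),interpolation=2),cv2.resize(b[190:260,195:245],(400,560),interpolation=2)]))"
```

```text
(no output)
```

View pics/q1z.png

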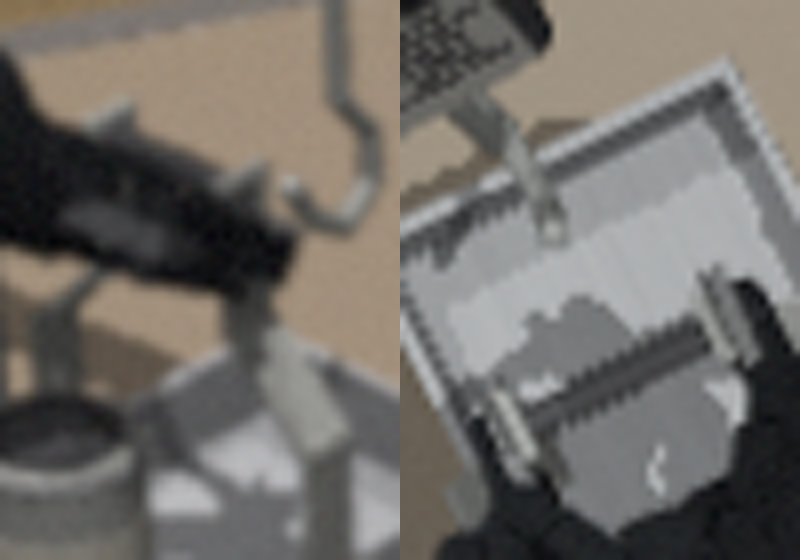

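```bash
python3 -c "
from g import *; from h import *
ps=np.array((282.4,127.6));pt=np.array((221.7,236.4))
f=lambda P:np.concatenate([proj('side',P+[0,0,8])[0]-ps,proj('top',P)[0]-pt])
s=least_squares(f,[500,190,300.]);print('rod',s.x,hloc(s.x),f(s.x))
P,e=tri((295.8,132.6),(213.6,218.5));print('tip',P,hloc(P),e)
print(rodnow(),proj('top',rodnow()),proj('side',rodnow()+[0,0,8]))
"
```

```text
rod [503.02762149 192.94236399 302.12468572] [-70.3   0.5 302.1] [-0.67564488  0.11685036  0.13056693 -0.5717907 ]
tip [544.3 215.8 275.8] [-23.1   1.5 275.8] [-0.3  0.1  0.1 -0.2]
[498.5237716  191.65872599 305.4876021 ] [[222.12483181 237.7762732 ]] [[280.02251687 127.07581168]]
```

```bash
python3 -c "
from g import *
hplan(-45,1,302,8,tilt=7)"
```

```text
TOTAL rot deg [ 7.62 -0.4   0.  ] screw cm [0.05 2.96 1.86] straight cm [0.05 2.83 2.05]
per row/8 [ 0.95 -0.05  0.  ] [0.007 0.37  0.232]
```

```bash
python3 -m crank '[[0.4,0,0,0,0.15,0.1,-0.4],[0.8,-0.05,0,0,0.3,0.2,-0.4],[0.95,-0.05,0,0,0.37,0.23,-0.4],[0.95,-0.05,0,0,0.37,0.23,-0.4],[0.95,-0.05,0,0,0.37,0.23,-0.4],[0.95,-0.05,0,0,0.37,0.23,-0.4],[0.95,-0.05,0,0,0.37,0.23,-0.4],[0.8,-0.05,0,0,0.37,0.23,-0.4],[0.4,0,0,0,0.2,0.1,-0.4],[0,0,0,0,0,0,-0.4]]'
python3 -c "
from g import *
import cv2
from rig import cams
st();print(rodnow(),hloc(rodnow()));hplan(-45,1,302,1,tilt=7)
a=cams.grab_frame('side');b=cams.grab_frame('top')
cv2.imwrite('pics/q2z.png',cv2.hconcat([cv2.resize(a[110:180,260:310],(400,560),interpolation=2),cv2.resize(b[190:260,195:245],(400,560),interpolation=2)]))"
```

```text
clock: 23.55
eef_pos: [565.2, 220.8, 264.8]
tcp_rot: [-0.443, -0.001, -1.096]
contact_force: [0.5, -0.4, -6.5]
opening: 0.681
23.55 [565.2 220.8 264.8] [-4.430e-01 -1.000e-03 -1.096e+00] q [ 0.25  0.08  2.45  2.74  0.55 -1.32] F [ 0.55 -0.44 -6.52] T [-0.58  1.13 -0.02] op 0.681
[526.557191   200.96778216 299.76913014] [-45.7  -3.3 299.8]
TOTAL rot deg [ 0.39 -0.17  0.48] screw cm [-0.47 -0.02  0.27] straight cm [-0.47 -0.02  0.27]
per row/1 [ 0.39 -0.17  0.48] [-0.474 -0.02   0.27 ]
```

View pics/q2z.png

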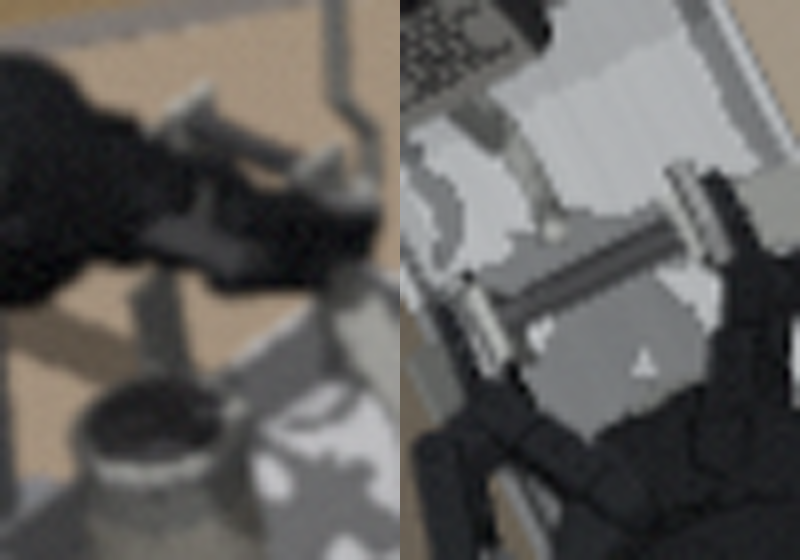

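```bash
cat >> h.py <<'E'
def rodcam(cs,ct,k,os,ot):
    from g import hloc
    ps=unc(cs,os[0],os[1],k);pt=unc(ct,ot[0],ot[1],k)
    f=lambda P:np.concatenate([proj('side',P+[-1,-.5,8])[0]-ps,proj('top',P)[0]-pt])
    s=least_squares(f,[530,200,300.]);print('rodcam',s.x.round(1),hloc(s.x),f(s.x).round(1))
E
python3 -c "
from h import *
rodcam((251,135),(192,271),8,(260,110),(195,190))"
```

```text
rodcam [529.9 201.4 296.1] [-42.6  -4.5 296.1] [ 0. -0. -0.  0.]
```

```bash
python3 -c "
from g import *
hplan(-17,1,296.5,8,tilt=7)"
```

```text
TOTAL rot deg [ 0.41 -0.17  0.47] screw cm [-0.47  2.78  0.96] straight cm [-0.49  2.77  0.97]
per row/8 [ 0.05 -0.02  0.06] [-0.059  0.347  0.12 ]
```

```bash
python3 -m crank '[[0.05,0,0.06,-0.06,0.15,0.1,-0.4],[0.05,0,0.06,-0.06,0.3,0.13,-0.4],[0.05,0,0.06,-0.06,0.37,0.15,-0.4],[0.05,0,0.06,-0.06,0.37,0.15,-0.4],[0.05,0,0.06,-0.06,0.37,0.13,-0.4],[0.05,0,0.06,-0.06,0.37,0.12,-0.4],[0.05,0,0.06,-0.06,0.35,0.12,-0.4],[0,0,0,0,0.25,0.1,-0.4],[0,0,0,0,0.1,0,-0.4],[0,0,0,0,0,0,-0.4]]'
python3 -c "
from g import *
import cv2
from rig import cams
st();print(rodnow(),hloc(rodnow()));hplan(-17,1,296.5,1,tilt=7)
a=cams.grab_frame('side');b=cams.grab_frame('top')
cv2.imwrite('pics/q3z.png',cv2.hconcat([cv2.resize(a[100:170,260:310],(400,560),interpolation=2),cv2.resize(b[180:250,195:245],(400,560),interpolation=2)]))"
```

```text
clock: 24.48
eef_pos: [590.7, 239.5, 263.6]
tcp_rot: [-0.436, 0.002, -1.088]
contact_force: [-0.3, 0.1, -5.6]
opening: 0.686
24.4833 [590.7 239.5 263.6] [-0.436  0.002 -1.088] q [ 0.28  0.13  2.4   2.77  0.55 -1.34] F [-0.27  0.1  -5.63] T [-0.6   1.13  0.  ] op 0.686
[552.04000253 219.13343167 298.25539993] [-14.7   0.9 298.3]
TOTAL rot deg [-0.01 -0.14  0.  ] screw cm [-0.01 -0.13 -0.26] straight cm [-0.01 -0.13 -0.26]
per row/1 [-0.01 -0.14  0.  ] [-0.007 -0.131 -0.256]
```

View pics/q3z.png

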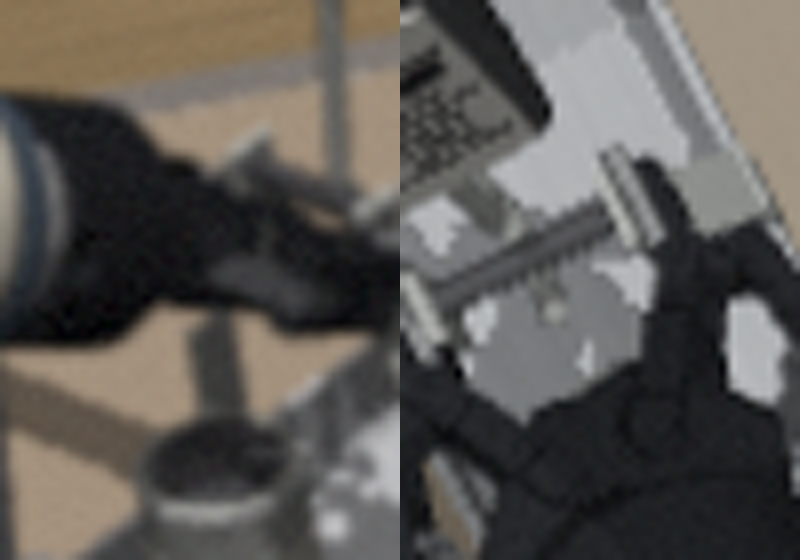

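```bash
python3 -c "
from g import *
hplan(-10,1,284,8,tilt=7)"
```

```text
TOTAL rot deg [-0.01 -0.15  0.01] screw cm [-0.01  1.06 -1.08] straight cm [-0.01  1.06 -1.08]
per row/8 [-0.   -0.02  0.  ] [-0.001  0.132 -0.135]
```

```bash
python3 -m crank '[[0,0,0,0,0.06,-0.08,-0.4],[0,0,0,0,0.13,-0.13,-0.4],[0,0,0,0,0.13,-0.13,-0.4],[0,0,0,0,0.13,-0.13,-0.4],[0,0,0,0,0.13,-0.13,-0.4],[0,0,0,0,0.13,-0.13,-0.4],[0,0,0,0,0.13,-0.13,-0.4],[0,0,0,0,0.13,-0.1,-0.4],[0,0,0,0,0,0,-0.4],[0,0,0,0,0,0,-0.4]]'
python3 -c "
from g import *
st();print(rodnow(),hloc(rodnow()));hplan(-5,1,273,8,tilt=7)"
```

```text
clock: 25.42
eef_pos: [594.6, 241.2, 248.9]
tcp_rot: [-0.437, 0.002, -1.089]
contact_force: [0.2, 0.4, -5.8]
opening: 0.682
25.4167 [594.6 241.2 248.9] [-0.437  0.002 -1.089] q [ 0.28  0.18  2.4   2.8   0.59 -1.37] F [ 0.2   0.39 -5.76] T [-0.61  1.12  0.01] op 0.682
[555.94308244 220.94085541 283.57648954] [-10.4   0.7 283.6]
TOTAL rot deg [ 0.05 -0.16  0.04] screw cm [-0.03  0.94 -0.72] straight cm [-0.03  0.94 -0.72]
per row/8 [ 0.01 -0.02  0.  ] [-0.004  0.118 -0.09 ]
```

```bash
python3 -m crank '[[0,0,0,0,0.08,-0.06,-0.4],[0,0,0,0,0.12,-0.09,-0.4],[0,0,0,0,0.12,-0.09,-0.4],[0,0,0,0,0.12,-0.09,-0.4],[0,0,0,0,0.12,-0.09,-0.4],[0,0,0,0,0.12,-0.09,-0.4],[0,0,0,0,0.12,-0.09,-0.4],[0,0,0,0,0.12,-0.05,-0.4],[0,0,0,0,0,0,-0.4],[0,0,0,0,0,0,-0.4]]'
python3 -c "
from g import *
import cv2
from rig import cams
st();print(rodnow(),hloc(rodnow()));hplan(-3,1,265,8,tilt=7)
a=cams.grab_frame('side');b=cams.grab_frame('top')
cv2.imwrite('pics/q4z.png',cv2.hconcat([cv2.resize(a[100:170,260:310],(400,560),interpolation=2),cv2.resize(b[180:250,195:245],(400,560),interpolation=2)]))"
```

```text
clock: 26.25
eef_pos: [600.3, 244.2, 238.2]
tcp_rot: [-0.437, 0.002, -1.089]
contact_force: [-0.8, -0.5, -5.9]
opening: 0.68
26.25 [600.3 244.2 238.2] [-0.437  0.002 -1.089] q [ 0.28  0.22  2.4   2.83  0.62 -1.39] F [-0.77 -0.51 -5.87] T [-0.62  1.09 -0.01] op 0.68
[561.65525436 223.89779762 272.92167668] [ -4.    0.6 272.9]
TOTAL rot deg [ 0.02 -0.16  0.04] screw cm [-0.04  0.43 -0.67] straight cm [-0.03  0.43 -0.67]
per row/8 [ 0.   -0.02  0.01] [-0.004  0.053 -0.084]
```

View pics/q4z.png

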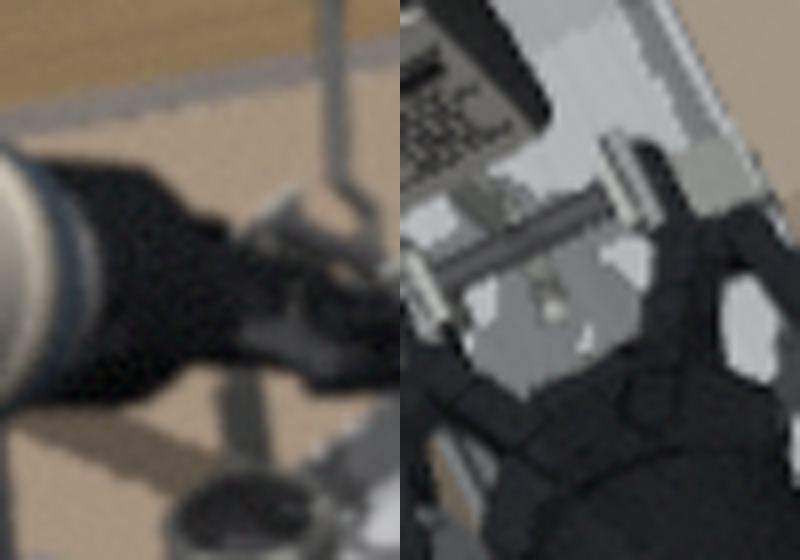

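```bash
python3 -c "
from g import *
hplan(-3,1,259,1,tilt=7)";python3 -m crank '[[0,0,0,0,0.06,-0.09,-0.4],[0,0,0,0,0.08,-0.14,-0.4],[0,0,0,0,0.08,-0.14,-0.4],[0,0,0,0,0.08,-0.14,-0.4],[0,0,0,0,0.08,-0.14,-0.4],[0,0,0,0,0.08,-0.14,-0.4],[0,0,0,0,0.08,-0.14,-0.4],[0,0,0,0,0.08,-0.14,-0.4],[0,0,0,0,0.05,-0.1,-0.4],[0,0,0,0,0,0,-0.4]]'
python3 -c "
from g import *
st();print(rodnow(),hloc(rodnow()));hplan(-3,1,250,1,tilt=7)"
```

```text
TOTAL rot deg [ 0.02 -0.16  0.04] screw cm [-0.03  0.69 -1.22] straight cm [-0.03  0.69 -1.22]
per row/1 [ 0.02 -0.16  0.04] [-0.032  0.688 -1.224]
clock: 27.18
eef_pos: [601.8, 244.9, 224.3]
tcp_rot: [-0.435, 0.002, -1.089]
contact_force: [-0.7, 0.1, -5.5]
opening: 0.686
27.1833 [601.8 244.9 224.3] [-0.435  0.002 -1.089] q [ 0.28  0.26  2.4   2.85  0.67 -1.42] F [-0.75  0.1  -5.5 ] T [-0.55  0.96  0.  ] op 0.686
[563.11345208 224.60317927 258.93640733] [ -2.4   0.6 258.9]
TOTAL rot deg [-0.09 -0.15  0.05] screw cm [-0.04  0.32 -0.84] straight cm [-0.04  0.32 -0.84]
per row/1 [-0.09 -0.15  0.05] [-0.042  0.32  -0.845]
```

```bash
python3 -m crank '[[0,0,0,0,0.05,-0.08,-0.4],[0,0,0,0,0.06,-0.12,-0.4],[0,0,0,0,0.06,-0.12,-0.4],[0,0,0,0,0.06,-0.12,-0.4],[0,0,0,0,0.06,-0.12,-0.4],[0,0,0,0,0.06,-0.12,-0.4],[0,0,0,0,0.06,-0.12,-0.4],[0,0,0,0,0.06,-0.12,-0.4],[0,0,0,0,0.05,-0.1,-0.4],[0,0,0,0,0,0,-0.4]]'
python3 -c "
from g import *
import cv2
from rig import cams
st();print(rodnow(),hloc(rodnow()));hplan(-3,1,240,1,tilt=7)
a=cams.grab_frame('side');b=cams.grab_frame('top')
cv2.imwrite('pics/q5z.png',cv2.hconcat([cv2.resize(a[10:180,240:360],(400,560),interpolation=2),cv2.resize(b[180:250,195:245],(400,560),interpolation=2)]))"
```

```text
clock: 28.02
eef_pos: [602.4, 245.2, 212.8]
tcp_rot: [-0.432, 0.002, -1.089]
contact_force: [-2.7, -0.1, -3.5]
opening: 0.681
28.0167 [602.4 245.2 212.8] [-0.432  0.002 -1.089] q [ 0.28  0.29  2.41  2.86  0.71 -1.44] F [-2.71 -0.13 -3.53] T [-0.47  0.84 -0.02] op 0.681
[563.5613119  224.83140641 247.29251567] [ -1.9   0.6 247.3]
TOTAL rot deg [-0.23 -0.16  0.06] screw cm [-0.04  0.2  -0.73] straight cm [-0.04  0.2  -0.73]
per row/1 [-0.23 -0.16  0.06] [-0.043  0.201 -0.731]
```

View pics/q5z.png

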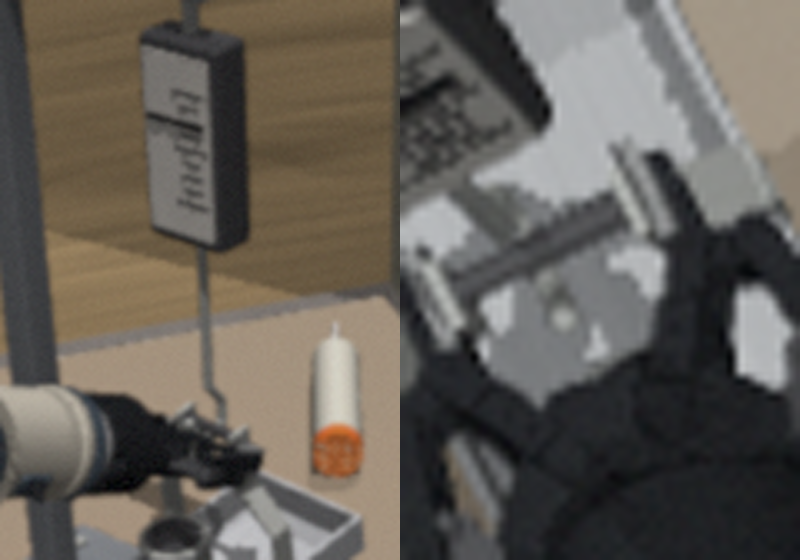

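```bash
python3 -c "
from g import *
hplan(-4,1,236,10,tilt=7)";python3 -m crank '[[0,0,0,0,-0.02,-0.08,-0.4],[0,0,0,0,-0.02,-0.12,-0.4],[0,0,0,0,0.02,-0.12,-0.4],[0,0,0,0,0.04,-0.12,-0.4],[0,0,0,0,0.04,-0.12,-0.4],[0,0,0,0,0.05,-0.12,-0.4],[0,0,0,0,0.05,-0.12,-0.4],[0,0,0,0,0.05,-0.1,-0.4],[0,0,0,0,0.02,-0.05,-0.4],[0,0,0,0,0,0,-0.4]]'
python3 -c "
from g import *
st();print(rodnow(),hloc(rodnow()));hplan(-4,1,236,1,tilt=7)"
```

```text
TOTAL rot deg [-0.24 -0.16  0.05] screw cm [-0.04  0.28 -1.15] straight cm [-0.04  0.28 -1.15]
per row/10 [-0.02 -0.02  0.01] [-0.004  0.028 -0.115]
clock: 28.95
eef_pos: [602.5, 245.2, 205.3]
tcp_rot: [-0.426, 0.001, -1.088]
contact_force: [-1.7, -0.7, -0.2]
opening: 0.686
28.95 [602.5 245.2 205.3] [-4.260e-01  1.000e-03 -1.088e+00] q [ 0.28  0.32  2.41  2.87  0.75 -1.45] F [-1.66 -0.73 -0.23] T [-0.26  0.54  0.01] op 0.686
[563.50940344 224.78313118 239.51021689] [ -2.    0.6 239.5]
TOTAL rot deg [-0.62 -0.11  0.04] screw cm [-0.04 -0.05 -0.46] straight cm [-0.04 -0.06 -0.46]
per row/1 [-0.62 -0.11  0.04] [-0.045 -0.053 -0.463]
```

```bash
python3 -m crank '[[0,0,0,0,-0.05,-0.02,-0.4],[0,0,0,0,-0.03,-0.02,-0.4],[0,0,0,0,0,0,-0.4],[0,0,0,0,0,0,-0.4],[0,0,0,0,0,0,-0.4],[0,0,0,0,0,0,-0.4],[0,0,0,0,0,0,-0.4],[0,0,0,0,0,0,-0.4],[0,0,0,0,0,0,-0.4],[0,0,0,0,0,0,-0.4]]'
python3 -c "
from g import *
from rig import cams
import cv2
st();print(rodnow(),hloc(rodnow()))
a=cams.grab_frame('side');st();b=cams.grab_frame('top');st()
cv2.imwrite('pics/q6z.png',cv2.hconcat([cv2.resize(a[10:180,240:360],(400,560),interpolation=2),cv2.resize(b[180:250,195:245],(400,560),interpolation=2)]))"
```

```text
clock: 29.78
eef_pos: [602.5, 245.2, 206.4]
tcp_rot: [-0.423, 0.001, -1.088]
contact_force: [-0.9, 0.2, -0.6]
opening: 0.686
29.7833 [602.5 245.2 206.4] [-4.230e-01  1.000e-03 -1.088e+00] q [ 0.28  0.32  2.41  2.87  0.75 -1.45] F [-0.88  0.17 -0.59] T [-0.37  0.57  0.05] op 0.686
[563.42649031 224.71089803 240.52901575] [ -2.1   0.5 240.5]
29.8333 [602.5 245.2 206.4] [-4.230e-01  1.000e-03 -1.088e+00] q [ 0.28  0.32  2.41  2.87  0.75 -1.45] F [-0.8   1.16 -1.28] T [-0.25  0.58  0.05] op 0.68
29.8833 [602.5 245.2 206.4] [-4.230e-01  1.000e-03 -1.088e+00] q [ 0.28  0.32  2.41  2.87  0.75 -1.45] F [-0.49  0.28 -1.35] T [-0.25  0.53  0.12] op 0.681
```

View pics/q6z.png

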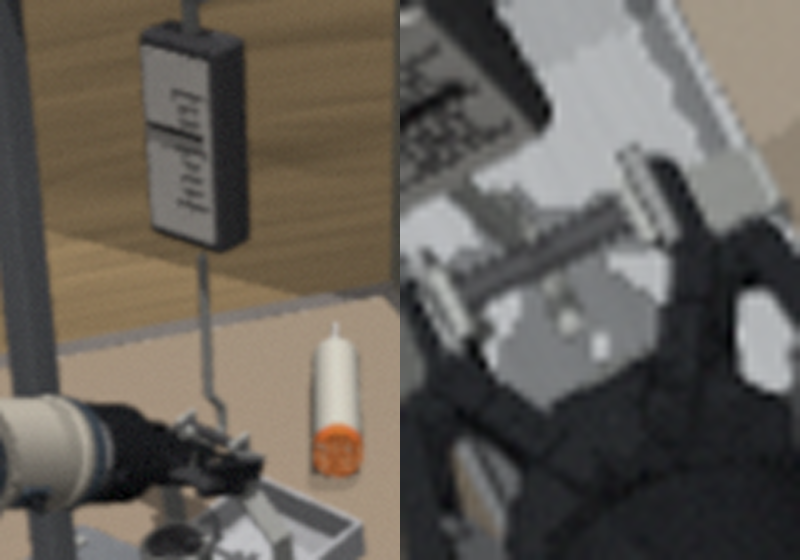

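```bash
python3 -m crank '[[0,0,0,0,0.03,-0.1,-0.4],[0,0,0,0,0.05,-0.15,-0.4],[0,0,0,0,0.06,-0.15,-0.4],[0,0,0,0,0.06,-0.15,-0.4],[0,0,0,0,0.03,-0.1,-0.4],[0,0,0,0,0,0,-0.4],[0,0,0,0,0,0,-0.4],[0,0,0,0,0,0,-0.4],[0,0,0,0,0,0,-0.4],[0,0,0,0,0,0,-0.4]]'
python3 -c "
from g import *
from rig import cams
st();print(rodnow(),hloc(rodnow()))
for i in range(4): cams.grab_frame('side');st()"
```

```text
clock: 30.72
eef_pos: [602.6, 245.3, 199.8]
tcp_rot: [-0.421, 0.001, -1.088]
contact_force: [0.2, 0.8, -0.3]
opening: 0.682
30.7167 [602.6 245.3 199.8] [-4.210e-01  1.000e-03 -1.088e+00] q [ 0.28  0.34  2.42  2.88  0.78 -1.46] F [ 0.24  0.79 -0.35] T [-0.15  0.39  0.07] op 0.682
[563.4346416  224.72930254 233.78325136] [ -2.    0.5 233.8]
30.7667 [602.6 245.3 199.9] [-4.200e-01  1.000e-03 -1.088e+00] q [ 0.28  0.34  2.42  2.88  0.78 -1.46] F [-0.12  0.75  0.25] T [-0.2   0.38  0.16] op 0.684
30.8167 [602.6 245.3 199.9] [-4.200e-01  1.000e-03 -1.088e+00] q [ 0.28  0.34  2.42  2.88  0.78 -1.46] F [-0.63  0.36  0.81] T [-0.15  0.44  0.12] op 0.683
30.8667 [602.6 245.3 199.8] [-4.200e-01  1.000e-03 -1.088e+00] q [ 0.28  0.34  2.42  2.88  0.78 -1.46] F [-0.75  0.63 -0.01] T [-0.24  0.34  0.07] op 0.686
30.9167 [602.6 245.3 199.9] [-4.200e-01  1.000e-03 -1.088e+00] q [ 0.28  0.34  2.42  2.88  0.78 -1.46] F [-1.1   0.47  0.85] T [-0.17  0.43  0.07] op 0.682
```

```bash
python3 -m crank '[[0,0,0,0,0,0,0.3],[0,0,0,0,0,0,0.3],[0,0,0,0,0,0,0.34],[0,0,0,0,0,0,0.38],[0,0,0,0,0,0,0.42],[0,0,0,0,0,0,0.5],[0,0,0,0,0,0,0.6],[0,0,0,0,0,0,0.7],[0,0,0,0,0,0,0.8],[0,0,0,0,0,0,0.9]]' 20
python3 -c "
from g import *
from rig import cams
import cv2
st()
a=cams.grab_frame('side');b=cams.grab_frame('top')
cv2.imwrite('pics/q7z.png',cv2.hconcat([cv2.resize(a[10:220,230:370],(373,560),interpolation=2),cv2.resize(b[170:270,175:265],(427,560),interpolation=2)]))"
```

```text
clock: 31.75
eef_pos: [603.0, 245.0, 200.1]
tcp_rot: [-0.42, 0.001, -1.088]
contact_force: [-0.1, 0.9, -0.4]
opening: 0.949
31.75 [603.  245.  200.1] [-4.200e-01  1.000e-03 -1.088e+00] q [ 0.28  0.34  2.42  2.88  0.78 -1.46] F [-0.07  0.87 -0.35] T [-0.14  0.36 -0.03] op 0.949
```

View pics/q7z.png

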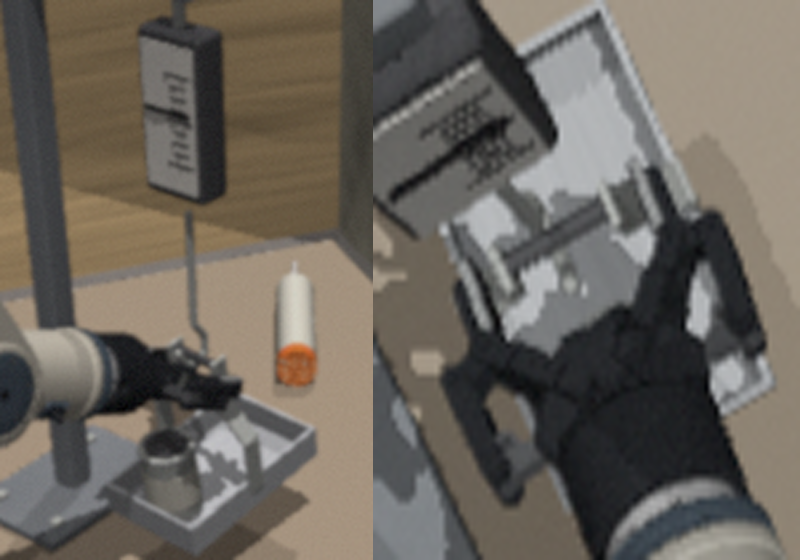

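```bash
python3 -m crank '[[0,0,0,0,0,0,1],[0,0,0,0,-0.4,0,1],[0,0,0,0,-0.8,0,1],[0,0,0,0,-0.9,0,1],[0,0,0,0,-1,0,1],[0,0,0,0,-1,0,1],[0,0,0,0,-1,0,1],[0,0,0,0,-1,0,1],[0,0,0,0,-1,0,1],[0,0,0,0,-1,0,1]]'
python3 -c "
from g import *
from rig import cams
import cv2
st()
a=cams.grab_frame('side');b=cams.grab_frame('top')
cv2.imwrite('pics/q8z.png',cv2.hconcat([cv2.resize(a[10:220,230:370],(373,560),interpolation=2),cv2.resize(b[170:270,175:265],(427,560),interpolation=2)]))"
```

```text
clock: 32.68
eef_pos: [530.1, 207.4, 235.5]
tcp_rot: [-0.421, 0.001, -1.088]
contact_force: [-0.5, -0.1, -0.2]
opening: 0.998
32.6833 [530.1 207.4 235.5] [-4.210e-01  1.000e-03 -1.088e+00] q [ 0.21  0.15  2.55  2.77  0.73 -1.4 ] F [-0.5  -0.07 -0.23] T [-0.21  0.34  0.06] op 0.998
```

View pics/q8z.png

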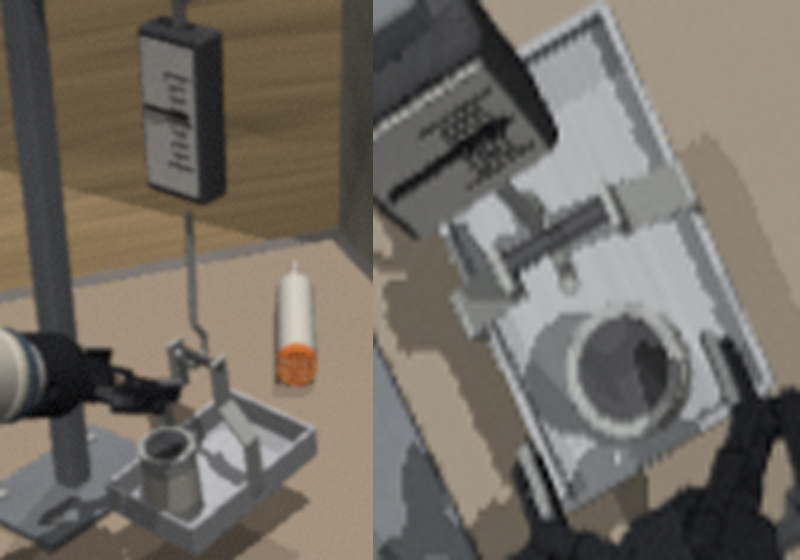

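```bash
python3 -m crank '[[0,0,0,0,-0.8,0.5,1],[0,0,0,0,-0.8,0.8,1],[0,0,0,0,-0.8,1,1],[0,0,0,0,-0.8,1,1],[0,0,0,0,-0.8,1,1],[0,0,0,0,-0.8,1,1],[0,0,0,0,-0.8,1,1],[0,0,0,0,-0.5,0.6,1],[0,0,0,0,0,0,1],[0,0,0,0,0,0,1]]'
python3 -c "
from g import *
from rig import cams
import cv2
st()
a=cams.grab_frame('side');b=cams.grab_frame('top')
cv2.imwrite('pics/r1.png',cv2.hconcat([cv2.resize(a[10:220,230:370],(373,560),interpolation=2),cv2.resize(b[170:270,175:265],(427,560),interpolation=2)]))"; python3 -m crank '[[0,0,0,0,0,0,1],[0,0,0,0,0,0,1],[0,0,0,0,0,0,1],[0,0,0,0,0,0,1],[0,0,0,0,0,0,1],[0,0,0,0,0,0,1],[0,0,0,0,0,0,1],[0,0,0,0,0,0,1],[0,0,0,0,0,0,1],[0,0,0,0,0,0,1]]'
python3 -m crank '[[0,0,0,0,0,0,1],[0,0,0,0,0,0,1],[0,0,0,0,0,0,1],[0,0,0,0,0,0,1],[0,0,0,0,0,0,1],[0,0,0,0,0,0,1],[0,0,0,0,0,0,1],[0,0,0,0,0,0,1],[0,0,0,0,0,0,1],[0,0,0,0,0,0,1]]'
python3 -c "
from g import *
from rig import cams
import cv2
for i in range(4):
  a=cams.grab_frame('side');cv2.imwrite('pics/s%d.png'%i,a)
  b=cams.grab_frame('top');cv2.imwrite('pics/t%d.png'%i,b)
  print(i)
cv2.imwrite('pics/r2.png',cv2.hconcat([cv2.resize(a[10:220,230:370],(373,560),interpolation=2),cv2.resize(b[170:270,175:265],(427,560),interpolation=2)]));st()
import numpy as np
c=cv2.imread('pics/s0.png');print(np.abs(c[100:230,270:360].astype(int)-a[100:230,270:360]).max(),np.abs(c[100:230,270:360].astype(int)-a[100:230,270:360]).mean())
o=cv2.imread('pics/r1.png');n=cv2.imread('pics/r2.png');print(np.abs(o.astype(int)-n)[:,:373][250:,100:320].mean())"
```

```text
clock: 33.62
eef_pos: [504.3, 192.2, 329.5]
tcp_rot: [-0.417, -0.002, -1.092]
contact_force: [0.0, 0.2, -0.2]
opening: 1.001
33.6167 [504.3 192.2 329.5] [-0.417 -0.002 -1.092] q [ 0.18 -0.21  2.51  2.37  0.4  -0.97] F [ 0.02  0.2  -0.21] T [-0.21  0.4   0.02] op 1.001
clock: 34.55
eef_pos: [503.7, 192.4, 324.0]
tcp_rot: [-0.425, 0.001, -1.092]
contact_force: [-0.2, -0.3, -0.1]
opening: 1.0
clock: 35.38
eef_pos: [503.8, 192.4, 324.3]
tcp_rot: [-0.425, 0.001, -1.092]
contact_force: [0.3, 0.0, 0.3]
opening: 0.998
0
1
2
3
35.7833 [503.8 192.4 324.3] [-4.250e-01  1.000e-03 -1.092e+00] q [ 0.18 -0.2   2.51  2.38  0.4  -0.97] F [ 0.79  0.42 -0.28] T [-0.19  0.37  0.01] op 1.0
11 1.4472079772079771
2.394247311827957
```

View pics/r1.png

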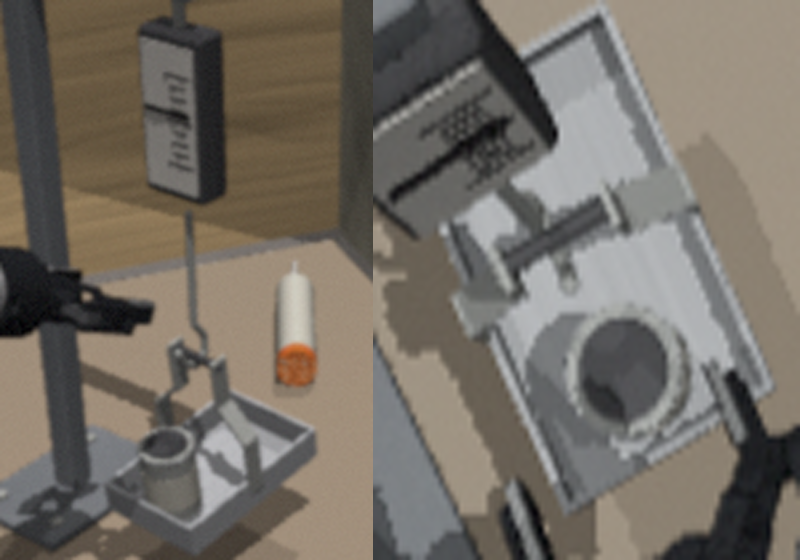

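View pics/r2.png

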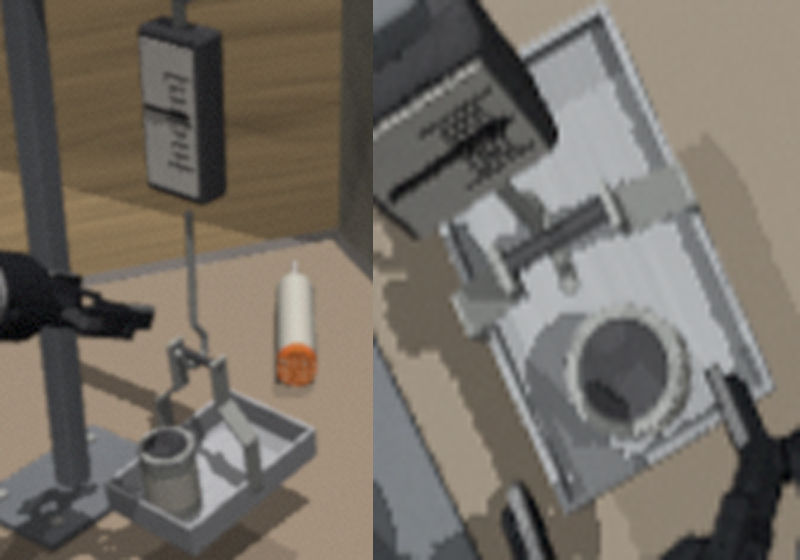

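The carrier hangs still. The picture taken about 1.8 s later is the same apart from image noise, the pointer is steady, the tin stands in the carrier and the gripper is clear. I'm handing it in.

```bash
python3 -c "
from rig import order
print(order.sign_off())"
```

```text
the job is handed in; nothing more can be done
None
```

The job is handed in. The tin stands in the carrier, and the carrier hangs free on the scale's hook. It took about 36 s of the 70 s allowed.

**What I did:**
- I stood the tin on the carrier floor at the end nearer the robot and let go.
- I gripped the bail and brought the rod in over the hook's tip, with the carrier tilted about 8° to match how it would hang.
- I lowered it until the wrist force was near 0 N (it read 6–7 N while carrying), then opened the fingers and backed off.

**Last checks:**
- Pictures taken 1.8 s apart showed no swing and a steady pointer.
- The tin was in the tray, which is a few degrees low at the tin's end, and the fingers were clear.
- I did not compare the bystanders' positions before and after. The moves were planned clear of them, and no unexpected force showed.

**What disagreed:**
- **Finger length:** In the pictures the fingertips stood about 30 mm farther back than the reported tool point and `r.nose_length` imply.
    - The tin was therefore gripped by its lid, about 52 mm wide.
    - The first grip on the bail closed on nothing and the carrier may have shifted a few millimetres. I corrected for the difference and the second grip held.
- **Rod position:** The cameras put the rod 3–4 mm from where the joint readings did. I used the camera values at the hook.

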